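Get the stapler out from behind the row in the stationery tray

TASK

The stapler has ended up at the back of the wooden stationery tray, behind the tumbler, the paper-clip pot and the rubber stamp. Stand those three upright in the empty grey document tray, then lift the stapler out and set it on its base in the middle of the pile of forms, squarely along the forms' long side, and only then put the tumbler, the pot and the stamp back in the wooden tray, each exactly where it stood before. Keep all four upright throughout, and do not shift the eraser and the USB stick that lie beside the stapler.

Things in the scene. Friction and masses are not known exactly. Their poses are not given: they have to be found in the camera images.
- caddy: Light wooden stationery tray, fixed, 175 (its x) x 300 (its y) x 12 mm high, walls and floor 4 mm thick. Origin: centre of its underside; z up. In it the tumbler, clip pot and stamp stand in one row along its y, nearly on the line x = -35 mm, about 80 mm apart, in any order; the stapler stands behind them (towards its +x), long side along its y, about 12 mm from the tumbler, with some 35 mm free between stapler and back wall. Gaps within the row are only 12 to 35 mm.
- in_tray: Grey document tray, fixed and empty, the side area: 260 (its x) x 180 (its y) x 22 mm high, walls and floor 4 mm thick. Origin: centre of its underside; z up. It lies on the left or the right of the wooden tray.
- forms: Neat pile of A5 paper forms, fixed: 210 (its x, the long side) x 148 (its y) x 30 mm high, flat on top with ruled lines. Origin: centre of its underside; z up. It lies on the side opposite the document tray.
- tumbler: Closed upright drinking tumbler, white with a cork band and a grey lid: 145 mm high, round. Diameter 56 mm at the foot widening to 64 mm at 70 mm height, straight 64 mm from 70 to 120 mm, lid 67 mm diameter from 120 to 136 mm with a 9 mm flap on top. Origin: centre of its underside; z up. About 0.25 kg.
- clip_pot: Low round clear plastic pot with steel paper clips in it: 60 mm diameter, 46 mm high, straight walls. Origin: centre of its underside; z up. About 0.12 kg.
- stamp: Rubber stamp standing on its face: black round foot of 48 mm diameter, 25 mm high, and a turned dark wooden handle with a knob of 34 mm diameter between 58 and 74 mm height, waist 21 mm; 83 mm high in all. Origin: centre of its underside; z up. About 0.11 kg.
- stapler: Desk stapler standing on its base: 148 mm long (its x, nose to +x), base plate 38 mm wide (its y) and 7 mm high, black top arm 30 mm wide along the whole length, rising slightly to the nose: at the middle its sides stand between 31 and 51 mm height; 56 mm high at the nose. Origin: centre of its underside; z up. Balanced about the origin within 10 mm. About 0.28 kg.
- eraser: White eraser in a card sleeve, 50 x 22 x 12 mm, lying at the +y end of the wooden tray beside the stapler. Origin: centre of its underside. Not to be shifted.
- usb_stick: White USB stick with a steel plug, 56 x 18 x 8 mm, lying at the -y end of the wooden tray beside the stapler. Origin: underside, near its middle. Not to be shifted.
Mind the look-alikes: they are no part of the job. What is shaped like the clip_pot but green or purple is not meant.

How it is judged:
By the outcome, as a careful person would: the job done as asked, in the order asked, and still so for the second after the job is handed in, with the robot touching nothing.
It also fails if it takes over 141 s, if anything falls off the work surface, if the arm or the gripper's body presses on something with over 40 N, if the wrist force passes 120 N, or if a joint passes its speed limit or range.

ROBOT

A 6-joint arm with a two-finger parallel gripper is mounted at the origin on the work surface. World frame = base frame: x ahead of the robot, y to its left, z up, the work surface at z = 0. Lengths are in m, angles in rad, forces in N, time in s.
With the tool pointing down it reaches from about 0.375 to 0.9 m from the base axis. Payload 3.1 kg.
Tool frame: the origin (TCP) lies on the centre line of the jaws, within the pads' length; the fingertips stand 22 mm ahead of it and the grasp point (between the pads) lies 3 mm ahead of it; z points along the fingers, x is the direction in which the jaws open and shut, and the axes are right-handed (so a half turn about z gives the same grasp; the last joint's range is limited). The gripper opens to 87 mm and grips with 3 to 60 N. Pads are 19 mm wide; open, the fingers measure 117 mm over their backs; the gripper's body (75 mm by 190 mm) begins 51 mm behind the grasp point.
Start: joints at [-1.496, 0.527, 1.433, -0, 1.181, -0.178], TCP at [0.156, -0.605, 0.22] pointing down, gripper open.
Joint ranges: [-3.08, 3.08], [-0.75, 2.2], [0.22, 2.44], [-1.43, 4.57], [0, 2.65], [-2.85, 2.85]. Speed limits (rad/s): [2.79, 2.79, 3.14, 3.14, 3.14, 3.14].

INTERFACE

Orientations are given as a unit quaternion [x, y, z, w].
In Python, from rig import robot, camera, order gives the robot as it stands.
- The arm moves only by the shell command python3 -m pendant 'ROWS' [OPENING] [FORCE]. ROWS is JSON, a list of rows, each a list of 2 entries, a list of its own where there are three numbers: the shift along the tool's x, y, z in mm, then the turn about the tool's z in degrees. A call has 1 to 8 rows; each row shifts and turns the commanded pose from where the row before left it, along the tool's axes as they then stand; what a row does not reach is not made up. A row lasts 1/8 s, in which the tool goes at most 62.5 mm and 10.7 degrees, less where a joint would pass 70% of its speed; a pose out of reach is approached as far as the arm can. A call with a gripper value outside its range is refused whole. OPENING is the finger opening in mm, from 0 to 87, set as the call begins (- or left out, the last holds). The fingers move at their own pace and stop on an object; FORCE is the grip in N (left out, the last holds). Time passes only in rows, so rows that do not move let the fingers close. It gives the time, the measured TCP pose, the force and the opening at its end, in the units of the state.
- robot.get_obs(): the state, without advancing time (a new reading comes with each control period).
- camera(name): name is "scene" or "side" or "wrist"; returns a dict with "pixels" (384x512x3 uint8, blue, green, red), "mtx" (3x3 intrinsics, pixels), "k1" (the pictures are not rectified: a ray, as slopes to the right and down, at radius r is drawn at 1 + k1 r^2 times it, then the intrinsics apply), "R" (3x3) and "t" (3): a world point X has camera coordinates R X + t. Camera axes: x right, y down, z forward; pixel columns grow to the right and rows downward; lengths in m; the calibration is good to about 2 mm. A picture is of the moment at which its call begins. There is no depth.
- order.hand_in(): hands the job in, once; it reports no verdict.
The state is a dict: "time": time; "q": joint angles; "joint_velocities": joint speeds; "joint_torque": joint torques, N m; "position": TCP position; "tool_rot": TCP orientation; "ft_force": force on the tool from outside, world axes, zero at the start; "moment": the same for the moment, N m; "grip_width": finger opening in m.
Only numpy, scipy, OpenCV 4.12 (cv2) and the standard library are available. Lean on these libraries where they do the work, as an engineer would, in place of code of your own. Each camera call takes 0.05 s, during which the arm holds its last target. There are 200 camera calls.

## Working session

There is one attempt and no reset: what is moved stays moved. The work goes in short steps, Python scripts to look and compute and a shell command to move; the robot and the scene stay as the last step left them, time stands still between calls to the robot, and variables do not carry over. Pictures are saved under pics/ and viewed, about 12 in all and at most 16, crops included, and the job is handed in when it is done.

```bash
ls; mkdir -p pics
cat > h.py <<'E'
import cv2,numpy as np,json
from rig import robot,camera,order
from scipy.spatial.transform import Rotation as Rn
def ray(c,u,v):
    K=np.array(c["mtx"]);d=np.array([(u-K[0,2])/K[0,0],(v-K[1,2])/K[1,1]]);s=d.copy()
    for _ in range(30): s=d/(1+c["k1"]*(s@s))
    R=np.array(c["R"]);t=np.array(c["t"]).ravel()
    return -R.T@t, R.T@np.array([s[0],s[1],1.])
def onz(c,u,v,z):
    o,d=ray(c,u,v);return o+d*(z-o[2])/d[2]
def proj(c,X):
    K=np.array(c["mtx"]);p=np.array(c["R"])@np.array(X)+np.array(c["t"]).ravel();s=p[:2]/p[2];s=s*(1+c["k1"]*(s@s));return K[0,0]*s[0]+K[0,2],K[1,1]*s[1]+K[1,2]
E
python3 - <<'E'
from h import *
import pickle
o=robot.get_obs();print(o)
D={}
for n in("scene","side","wrist"):
    c=camera(n);D[n]=c;cv2.imwrite(f"pics/{n}0.png",c["pixels"])
    R=np.array(c["R"]);print(n,-R.T@np.array(c["t"]).ravel(),R[2],c["k1"],np.array(c["mtx"])[0,0])
pickle.dump(D,open("d0.pkl","wb"))
E
python3 -c "
import cv2,numpy as np
a=cv2.imread('pics/scene0.png');cv2.imwrite('pics/scene0b.png',cv2.resize(a,(800,600),interpolation=3))
a=cv2.imread('pics/side0.png');cv2.imwrite('pics/side0b.png',cv2.resize(a,(800,600),interpolation=3))"
```

```text
pics
{'time': 0.0, 'q': array([-1.49649574e+00,  5.28432296e-01,  1.43388477e+00, -4.72021382e-06,
        1.18136401e+00, -1.78512990e-01]), 'joint_velocities': array([ 0.00038925,  0.00087441,  0.00227169,  0.00125898,  0.0001077 ,
       -0.00146335]), 'joint_torque': array([ 4.84416923e-04, -4.40039134e+01, -1.76591992e+01,  6.33283798e-02,
        5.80472499e-02, -1.71294791e-04]), 'position': array([ 0.1562959 , -0.60440078,  0.219398  ]), 'tool_rot': array([ 7.90610352e-01, -6.12318692e-01, -7.00531184e-04, -7.74361201e-04]), 'ft_force': array([-0.64932429,  0.94364185,  0.3340417 ]), 'moment': array([ 0.01875487,  0.01804679, -0.0204876 ]), 'grip_width': 0.08708677070397879}
scene [0.77447541 0.33071578 0.75813597] [-0.34451218 -0.3725201  -0.86170769] -0.08246808350527027 357.2323539633855
side [ 0.39271791 -0.70810208  0.68261585] [ 0.07587762  0.74356429 -0.66434534] 0.033848258346470914 419.208843555041
wrist [ 0.22246768 -0.58703802  0.38275758] [-0.24163073 -0.06166335 -0.96840705] -0.026694645923405314 331.2215727634773
```

View pics/scene0b.png

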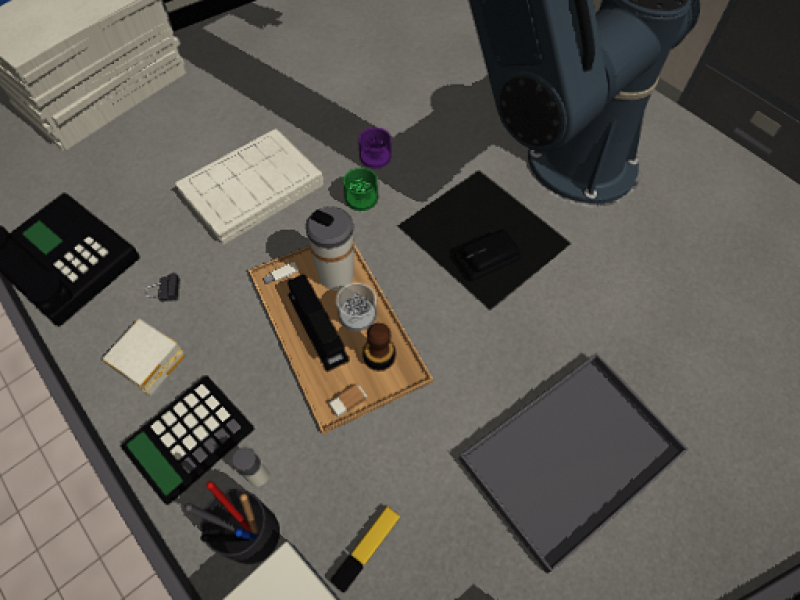

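View pics/side0b.png

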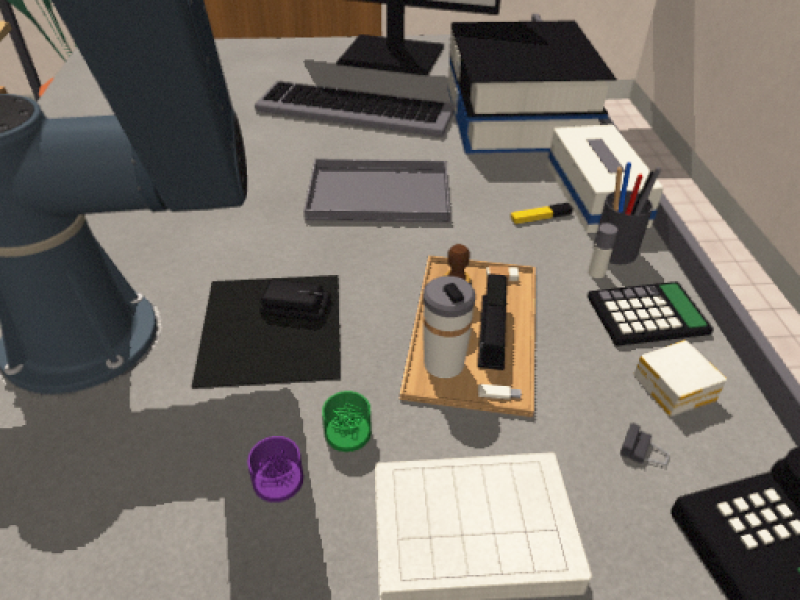

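Scene: wooden tray (250–430, 243–430). The row from its near-forms end is tumbler (330,245), clear pot with steel clips (357,305) and stamp (379,345). Stapler is at (317,322), document tray at (572,462), forms at (250,184). The look-alike pots are purple (375,147) and green (361,188). The clear one with steel clips in the wooden tray is the one meant. Next I confirm that in an enlarged crop and measure.

Run:
```python
from h import *
import pickle
D=pickle.load(open("d0.pkl","rb"))
a=D["scene"]["pixels"][145:285,150:285];b=D["side"]["pixels"][150:270,250:350]
A=cv2.resize(a,None,fx=4,fy=4,interpolation=cv2.INTER_CUBIC)[:560,:400+140];
cv2.imwrite("pics/cropA.png",A)
c=D["scene"];s=D["side"];k=.64
def show(n,c,pts,z):
    P=np.array([onz(c,u*k,v*k,z)[:2] for u,v in pts]);
    print(n,"pts",P.round(3).tolist(),"\n  mean",P.mean(0).round(4),"sides",np.linalg.norm(np.roll(P,-1,0)-P,axis=1).round(3),"ang",np.degrees(np.arctan2(*(np.roll(P,-1,0)-P).T[::-1])).round(1))
show("caddy side",s,[(432,258),(536,264),(533,411),(404,402)],.012)
show("caddy scene 3",c,[(249,270),(322,430),(431,379)],.012)
show("tray scene",c,[(459,457),(595,355),(685,449),(548,570)],.022)
show("tray side",s,[(316,160),(446,163),(450,220),(306,220)],.022)
show("forms side",s,[(375,463),(555,455),(585,580),(380,588)],.03)
show("forms scene",c,[(177,186),(277,131),(322,181),(222,230)],.03)
# forms mask, tray mask
```

```text
caddy side pts [[0.525, 0.129], [0.693, 0.1], [0.615, -0.195], [0.451, -0.167]] 
  mean [ 0.5712 -0.0336] sides [0.17  0.305 0.166 0.305] ang [  -9.9 -104.7  170.2   76. ]
caddy scene 3 pts [[0.615, -0.191], [0.687, 0.095], [0.522, 0.138]] 
  mean [0.6082 0.0142] sides [0.295 0.17  0.342] ang [ 75.9 165.5 -74.2]
tray scene pts [[0.574, 0.247], [0.317, 0.273], [0.334, 0.447], [0.59, 0.42]] 
  mean [0.4537 0.3466] sides [0.258 0.176 0.258 0.174] ang [174.2  84.6  -6.1 -95.3]
tray side pts [[0.335, 0.441], [0.588, 0.411], [0.568, 0.219], [0.319, 0.238]] 
  mean [0.4524 0.3272] sides [0.255 0.193 0.25  0.203] ang [ -6.7 -96.  175.6  85.5]
forms side pts [[0.408, -0.268], [0.619, -0.275], [0.61, -0.422], [0.404, -0.412]] 
  mean [ 0.5104 -0.3442] sides [0.212 0.147 0.206 0.144] ang [ -1.8 -93.8 177.4  88.6]
forms scene pts [[0.617, -0.41], [0.407, -0.407], [0.419, -0.252], [0.609, -0.274]] 
  mean [ 0.5132 -0.3354] sides [0.211 0.156 0.191 0.136] ang [179.2  85.5  -6.7 -86.5]
```

View pics/cropA.png

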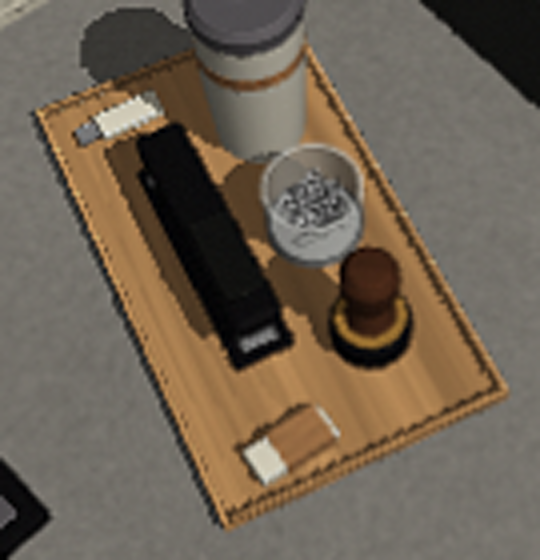

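The crop confirms it: the clear pot with steel clips (crop 312,203) stands between the tumbler and the stamp, and the stapler is to their left. Next I move the wrist camera over the tray for a sharper view.

```bash
python3 -m pendant '[[[-28,-36,-14],0],[[-28,-36,-14],0],[[-28,-36,-14],0],[[-28,-36,-14],0],[[-28,-36,-14],0],[[-28,-36,-14],0],[[-28,-36,-14],0],[[-28,-36,-14],0]]'
python3 -m pendant '[[[-28,-36,-6],0],[[-28,-36,-6],0],[[-28,-36,-6],0],[[-28,-36,-6],0],[[-28,-36,-6],0],[[-28,-36,-6],0],[[-28,-36,-6],0],[[-28,-36,-6],0]]'
python3 -m pendant '[[[0,0,0],0],[[0,0,0],0],[[0,0,0],0]]'
cat >> h.py <<'E'
def tool():
    o=robot.get_obs();R=Rn.from_quat(o["tool_rot"]).as_matrix();return np.array(o["position"]),R,np.degrees(np.arctan2(R[1,0],R[0,0])),o
def to(x,y,z,yaw=None):
    p,R,ps,o=tool();d=R.T@(np.array([x,y,z])-p)*1000
    print("t",round(o["time"],2),"pos",p.round(4),"psi",ps.round(2),"w",round(o["grip_width"],4),"F",np.round(o["ft_force"],1),"| shift",d.round(1),"turn",None if yaw is None else round(-((yaw-ps+90)%180-90),2))
E
python3 - <<'E'
from h import *
import pickle
c=camera("wrist");pickle.dump(c,open("w1.pkl","wb"));to(.6,-.02,.38)
cv2.imwrite("pics/w1.png",cv2.resize(c["pixels"],(800,600),interpolation=3))
E
```

```text
time: 1.15
position: [0.3798, -0.3147, 0.3326]
tool_rot: [0.791, -0.612, -0.0, -0.0]
ft_force: [0.0, -0.8, 0.3]
grip_width: 0.0869
time: 2.15
position: [0.6025, -0.0259, 0.3801]
tool_rot: [0.791, -0.612, -0.0, 0.0]
ft_force: [0.4, 0.4, 0.4]
grip_width: 0.0869
time: 2.52
position: [0.6012, -0.0282, 0.3801]
tool_rot: [0.79, -0.613, -0.0, 0.0]
ft_force: [-0.8, 0.1, -0.1]
grip_width: 0.0871
t 2.58 pos [ 0.6013 -0.0283  0.3802] psi -75.61 w 0.0873 F [-0.9  0.3  0.8] | shift [-8.4 -0.8  0.2] turn None
```

View pics/w1.png

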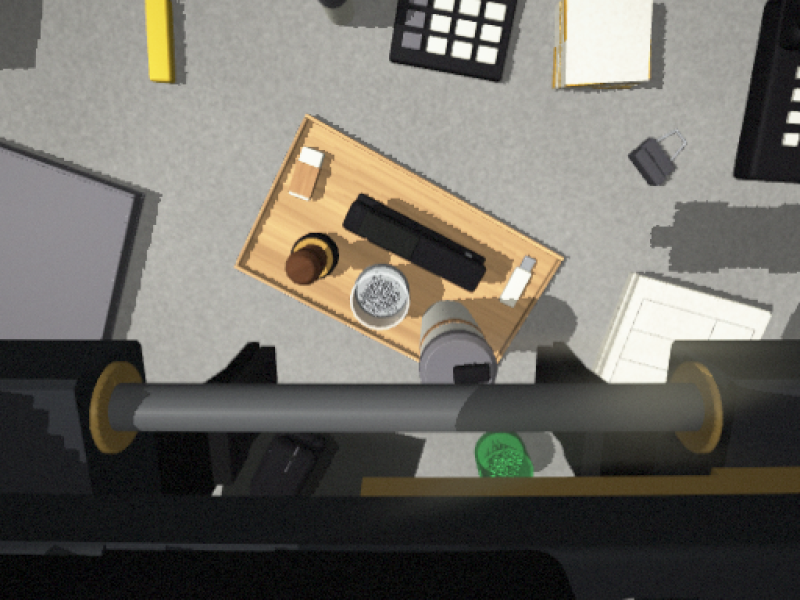

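This view shows the pot rim at (380,297), knob at (302,265), lid at (457,365) and stapler at (415,242). The gripper body is long along tool x. I'll step 110 mm along tool y so the row is seen almost from straight above, with the lid clear.

```bash
python3 -m pendant '[[[0,37,0],0],[[0,37,0],0],[[0,36,0],0],[[0,0,0],0],[[0,0,0],0],[[0,0,0],0]]'
python3 - <<'E'
from h import *
import pickle
c=camera("wrist");pickle.dump(c,open("w2.pkl","wb"));to(.485,-.058,.38)
cv2.imwrite("pics/w2.png",cv2.resize(c["pixels"],(800,600),interpolation=3))
E
```

```text
time: 3.32
position: [0.4963, -0.055, 0.3804]
tool_rot: [0.791, -0.612, 0.0, -0.0]
ft_force: [0.0, -0.5, -0.1]
grip_width: 0.0872
t 3.38 pos [ 0.4963 -0.0549  0.3802] psi -75.51 w 0.0868 F [-0.5 -0.2 -0.4] | shift [ 0.2 11.7  0.2] turn None
```

View pics/w2.png

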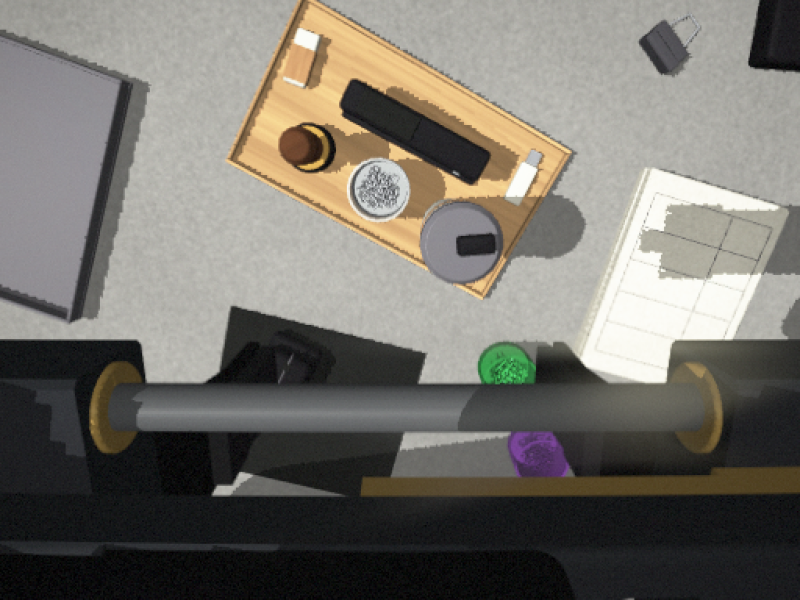

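Clear near-vertical view: lid at (462,241), pot rim at (379,189), knob at (300,146) and stapler from (347,95) to (482,168). Now the numbers.

```bash
cat > meas.py <<'E'
from h import *
import pickle,sys
c=pickle.load(open(sys.argv[1] if len(sys.argv)>1 else "w2.pkl","rb"));a=c["pixels"];g=cv2.cvtColor(a,cv2.COLOR_BGR2GRAY)
k=.64
def edgecirc(u,v,r,z,R):
    # radial strongest gradient -> points -> ellipse on the plane z
    gs=cv2.GaussianBlur(g,(3,3),0).astype(float);P=[]
    for t in np.arange(0,2*np.pi,.1):
        rr=np.arange(r-4,r+4.1,.25);x=u+rr*np.cos(t);y=v+rr*np.sin(t)
        s=cv2.remap(gs.astype(np.float32),x[None].astype(np.float32),y[None].astype(np.float32),1)[0]
        d=np.abs(s[6:]-s[:-6]);i=d.argmax()
        P.append(onz(c,x[i+3],y[i+3],z)[:2])
    P=np.array(P);from scipy.optimize import least_squares
    f=least_squares(lambda q:np.hypot(*(P-q[:2]).T)-q[2],[*P.mean(0),R],loss="soft_l1",f_scale=.001)
    return f.x.round(4)
if __name__=="__main__":
    print("tumbler R.0335",edgecirc(462*k,241*k,41*k,.140,.0335))
    print("pot R.030",edgecirc(379*k,189*k,32*k,.050,.03))
    print("knob R.017",edgecirc(300*k,146*k,22*k,.070,.017))
    m=(g<45).astype(np.uint8);m=cv2.morphologyEx(m,cv2.MORPH_OPEN,np.ones((3,3)))
    n,l,s,ce=cv2.connectedComponentsWithStats(m);i=l[int(131*k),int(400*k)]
    ct=max(cv2.findContours((l==i).astype(np.uint8),0,1)[0],key=cv2.contourArea)[:,0]
    P=np.array([onz(c,u,v,.055)[:2] for u,v in ct],np.float32);r=cv2.minAreaRect(P*1000);print("stapler",s[i],r)
    for n_,pts,z in(("caddy",[(304,0),(572,152),(484,298),(229,160)],.012),("forms",[(650,168),(788,207)],.03),("intray",[(131,84),(72,320)],.022)):
        Q=np.array([onz(c,u*k,v*k,z)[:2] for u,v in pts]);print(n_,Q.round(4).tolist(),Q.mean(0).round(4),np.linalg.norm(np.roll(Q,-1,0)-Q,axis=1).round(3),np.degrees(np.arctan2(*(np.roll(Q,-1,0)-Q).T[::-1])).round(1))
E
python3 meas.py
python3 - <<'E'
from h import *
import pickle
D=pickle.load(open("d0.pkl","rb"))
# stereo check by picks: lid centre, knob top, from scene & side
def tri(p,q):
    o1,d1=ray(D["scene"],*p);o2,d2=ray(D["side"],*q);A=np.c_[d1,-d2];s=np.linalg.lstsq(A,o2-o1,rcond=None)[0]
    return ((o1+d1*s[0]+o2+d2*s[1])/2).round(4), np.linalg.norm(o1+d1*s[0]-o2-d2*s[1]).round(4)
k=.64
print("lid",tri((330*k,224*k),(449*k,294*k)));print("knob",tri((379*k,333*k),(458*k,254*k)))
for n in("scene","side"):
    c=D[n];g=cv2.cvtColor(c["pixels"],cv2.COLOR_BGR2GRAY)
    hsv=cv2.cvtColor(c["pixels"],cv2.COLOR_BGR2HSV);m=((g>150)&(hsv[...,1]<50)).astype(np.uint8)
    m=cv2.morphologyEx(m,cv2.MORPH_OPEN,np.ones((3,3)));m=cv2.morphologyEx(m,cv2.MORPH_CLOSE,np.ones((7,7)))
    n_,l,s,ce=cv2.connectedComponentsWithStats(m);i=l[(118,345)[n=="side"] if 0 else (int(184*k) if n=="scene" else int(520*k)), int(250*k) if n=="scene" else int(478*k)]
    ct=max(cv2.findContours((l==i).astype(np.uint8),0,1)[0],key=cv2.contourArea)[:,0]
    P=np.array([onz(c,u,v,.03)[:2] for u,v in ct],np.float32);print("forms",n,s[i],cv2.minAreaRect(P*1000))
E
```

```text
tumbler R.0335 [ 0.5156 -0.0942  0.0333]
pot R.030 [ 0.535  -0.0198  0.0279]
knob R.017 [0.5552 0.0554 0.0194]
stapler [ 219   53   94   64 2189] ((591.8558349609375, -38.7774658203125), (140.7509307861328, 33.60603713989258), 77.23418426513672)
caddy [[0.6833, 0.0909], [0.6157, -0.1953], [0.45, -0.1532], [0.5228, 0.1335]] [ 0.568 -0.031] [0.294 0.171 0.296 0.166] [-103.3  165.8   75.8  -14.9]
forms [[0.6192, -0.2685], [0.6197, -0.4171]] [ 0.6195 -0.3428] [0.149 0.149] [-89.8  90.2]
intray [[0.57, 0.2336], [0.3195, 0.2657]] [0.4448 0.2497] [0.252 0.252] [172.7  -7.3]
lid (array([ 0.5123, -0.0966,  0.1336]), np.float64(0.0032))
knob (array([0.5523, 0.0573, 0.0748]), np.float64(0.0021))
forms scene [ 113   83   93   68 3084] ((512.4310302734375, -335.3400573730469), (167.0613250732422, 212.26687622070312), 89.38517761230469)
forms side [   56    24   452   360 60058] ((364.1716003417969, 286.2730712890625), (790.0358276367188, 1642.19482421875), 20.724443435668945)
```

```bash
python3 -m pendant '[[[0,0,25],10],[[0,0,25],10.5],[[0,0,25],1],[[0,0,0],0],[[0,0,0],0]]' 87 20
python3 - <<'E'
from h import *
to(.515,-.0945,.230,-97)
E
```

```text
time: 4.0
position: [0.4965, -0.0549, 0.3061]
tool_rot: [-0.663, 0.749, -0.001, 0.0]
ft_force: [0.4, -0.1, -0.9]
grip_width: 0.0869
t 4.0 pos [ 0.4965 -0.0549  0.3061] psi -96.98 w 0.0869 F [ 0.4 -0.1 -0.9] | shift [ 37.  -23.1  76.1] turn 0.02
```

```bash
python3 -m pendant '[[[18.5,-11.5,38],0],[[18.5,-11.6,38],0],[[0,0,0],0],[[0,0,0],0],[[0,0,0],0]]'
python3 - <<'E'
from h import *
to(.515,-.0945,.107,-97)
c=camera("wrist");s=camera("side")
cv2.imwrite("pics/p1.png",np.hstack([cv2.resize(c["pixels"],(400,300)),cv2.resize(s["pixels"][130:280,200:400],(400,300),interpolation=3)]))
E
```

```text
time: 4.62
position: [0.5148, -0.0941, 0.2313]
tool_rot: [-0.663, 0.749, -0.002, 0.001]
ft_force: [-0.2, -0.5, 0.2]
grip_width: 0.0871
t 4.62 pos [ 0.5148 -0.0941  0.2313] psi -96.97 w 0.0871 F [-0.2 -0.5  0.2] | shift [  0.3   0.2 124.3] turn 0.03
```

View pics/p1.png

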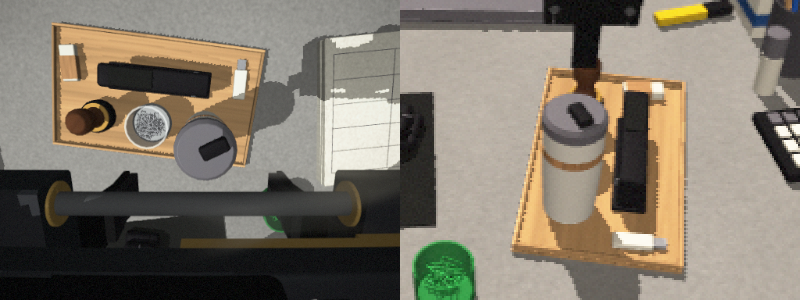

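Left half (wrist): the lid (205,148) is centred between the jaws. Right half (side): the tumbler stands upright and the hand is above it. Descend and grip.

```bash
python3 -m pendant '[[[0,0,40],0],[[0,0,40],0],[[0,0,30],0],[[0,0,14],0],[[0,0,0],0],[[0,0,0],0]]' 
python3 -m pendant '[[[0,0,0],0],[[0,0,0],0],[[0,0,0],0],[[0,0,0],0],[[0,0,0],0],[[0,0,0],0]]' 58 20
python3 - <<'E'
from h import *
to(.515,-.0945,.107,-97)
E
```

```text
time: 5.48
position: [0.5149, -0.0946, 0.1065]
tool_rot: [-0.663, 0.749, -0.001, 0.001]
ft_force: [-0.6, 0.8, -0.0]
grip_width: 0.0872
time: 6.22
position: [0.5144, -0.0946, 0.1058]
tool_rot: [-0.663, 0.749, -0.001, 0.0]
ft_force: [-0.6, -1.1, 6.0]
grip_width: 0.0658
t 6.22 pos [ 0.5144 -0.0946  0.1058] psi -97.01 w 0.0658 F [-0.6 -1.1  6. ] | shift [-0.2 -0.6 -1.2] turn -0.01
```

```bash
python3 -m pendant '[[[0,0,0],0],[[0,0,0],0],[[0,0,0],0]]' 
python3 -m pendant '[[[0,0,-2],0],[[0,0,-4],0],[[0,0,0],0],[[0,0,0],0]]'
```

```text
time: 6.6
position: [0.5144, -0.0947, 0.1058]
tool_rot: [-0.663, 0.749, -0.001, 0.0]
ft_force: [-1.1, -0.3, 5.4]
grip_width: 0.0656
time: 7.1
position: [0.5136, -0.0942, 0.1111]
tool_rot: [-0.663, 0.749, 0.0, -0.0]
ft_force: [-0.1, -1.0, -3.1]
grip_width: 0.0656
```

```bash
python3 -m pendant '[[[0,0,-10],0],[[0,0,-25],0],[[0,0,-35],0],[[0,0,-35],0],[[0,0,0],0],[[0,0,0],0],[[0,0,0],0]]'
python3 - <<'E'
from h import *
to(.3696,.3526,.217,-97)
s=camera("side");w=camera("scene")
cv2.imwrite("pics/p2.png",np.hstack([cv2.resize(w["pixels"][80:230,120:320],(400,300),interpolation=3),cv2.resize(s["pixels"][80:230,200:400],(400,300),interpolation=3)]))
E
```

```text
time: 7.98
position: [0.5128, -0.0939, 0.2149]
tool_rot: [-0.662, 0.749, 0.001, -0.001]
ft_force: [1.0, -0.2, -2.9]
grip_width: 0.0656
t 7.97 pos [ 0.5128 -0.0939  0.2149] psi -97.02 w 0.0656 F [ 1.  -0.2 -2.9] | shift [-425.6  196.7   -1.1] turn -0.02
```

View pics/p2.png

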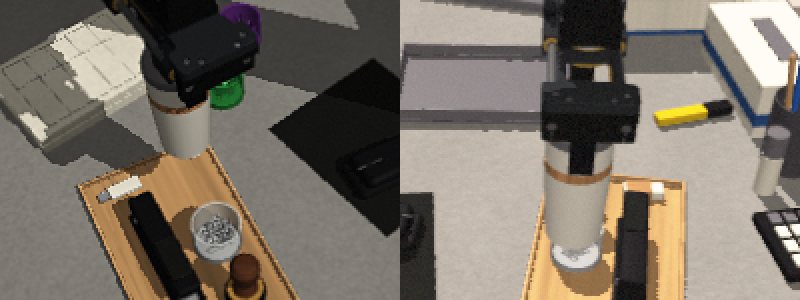

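The tumbler is held upright, clear of the tray. Carry it to the document tray.

```bash
python3 -m pendant '[[[-20,9,0],0],[[-40,18,0],0],[[-45,21,0],0],[[-45,21,0],0],[[-45,21,0],0],[[-45,21,0],0],[[-45,21,0],0],[[-45,21,0],0]]'
python3 -m pendant '[[[-45,21,0],0],[[-35,16,0],0],[[-15,6.7,0],0],[[0,0,0],0],[[0,0,0],0],[[0,0,0],0]]'
python3 - <<'E'
from h import *
to(.3696,.3526,.109,-97)
E
```

```text
time: 9.07
position: [0.4002, 0.2539, 0.2161]
tool_rot: [-0.663, 0.749, 0.0, -0.0]
ft_force: [0.5, 0.4, -1.5]
grip_width: 0.066
time: 9.82
position: [0.371, 0.3503, 0.2163]
tool_rot: [-0.662, 0.75, -0.0, -0.0]
ft_force: [-0.0, 0.2, -2.6]
grip_width: 0.066
t 9.82 pos [0.371  0.3503 0.2163] psi -97.12 w 0.066 F [-0.   0.2 -2.6] | shift [ -2.1   1.6 107.3] turn -0.12
```

```bash
python3 -m pendant '[[[0,0,35],0],[[0,0,35],0],[[0,0,25],0],[[0,0,9],0],[[0,0,4],0],[[0,0,0],0],[[0,0,0],0]]'
python3 - <<'E'
from h import *
to(.3696,.3526,.106,-97)
E
```

```text
time: 10.7
position: [0.3712, 0.3519, 0.1093]
tool_rot: [-0.663, 0.749, -0.0, 0.001]
ft_force: [-0.2, 0.0, -2.8]
grip_width: 0.0661
t 10.7 pos [0.3712 0.3519 0.1093] psi -97.01 w 0.0661 F [-0.2  0.  -2.8] | shift [-0.5  1.7  3.3] turn -0.01
```

```bash
python3 -m pendant '[[[0,0,1.5],0],[[0,0,1.5],0],[[0,0,0],0],[[0,0,0],0]]'
python3 -m pendant '[[[0,0,0.5],0],[[0,0,0],0],[[0,0,0],0]]'
```

```text
time: 11.2
position: [0.3709, 0.3517, 0.1058]
tool_rot: [-0.663, 0.749, -0.0, 0.0]
ft_force: [-1.2, -0.7, 3.9]
grip_width: 0.0657
time: 11.58
position: [0.3711, 0.3517, 0.1058]
tool_rot: [-0.663, 0.749, -0.0, 0.001]
ft_force: [-0.5, -1.8, 7.2]
grip_width: 0.0657
```

```bash
python3 -m pendant '[[[0,0,0],0],[[0,0,0],0],[[0,0,0],0],[[0,0,0],0],[[0,0,-20],0],[[0,0,-50],0],[[0,0,-40],0],[[0,0,0],0]]' 87
python3 - <<'E'
from h import *
to(.554,.0555,.216,-97)
E
```

```text
time: 12.58
position: [0.3726, 0.3528, 0.2179]
tool_rot: [-0.663, 0.749, -0.001, 0.004]
ft_force: [1.2, 0.1, -0.6]
grip_width: 0.087
t 12.57 pos [0.3726 0.3528 0.2179] psi -97.0 w 0.087 F [ 1.2  0.1 -0.6] | shift [ 273.  -216.3    1.9] turn -0.0
```

```bash
python3 -m pendant '[[[25,-20,0],0],[[44,-35,0],0],[[44,-35,0],0],[[44,-35,0],0],[[44,-35,0],0],[[44,-35,0],0],[[28,-21.3,0],0],[[0,0,0],0]]' 50
python3 -m pendant '[[[0,0,0],0],[[0,0,0],0],[[0,0,0],0]]'
python3 - <<'E'
from h import *
import pickle
to(.554,.0555,.073,-97)
c=camera("wrist");s=camera("scene");pickle.dump(c,open("w3.pkl","wb"))
for n,P in(("knob",(.554,.0555,.07)),("knobtop",(.554,.0555,.087)),("foot",(.554,.0555,.029)),("pot",(.535,-.0198,.05)),("stapler",(.5919,-.0388,.055)),("jaw",tuple(tool()[0]+[0,0,-.003]))): print(n,np.array(proj(c,P))*400/512)
cv2.imwrite("pics/p3.png",np.hstack([cv2.resize(c["pixels"],(400,300)),cv2.resize(s["pixels"][170:320,150:450],(400,300),interpolation=3)]))
E
```

```text
time: 13.58
position: [0.5526, 0.0518, 0.2132]
tool_rot: [-0.661, 0.75, 0.001, -0.001]
ft_force: [-0.2, -0.1, -1.3]
grip_width: 0.0497
time: 13.95
position: [0.5512, 0.0553, 0.2148]
tool_rot: [-0.663, 0.748, 0.0, -0.0]
ft_force: [0.3, -0.4, 0.0]
grip_width: 0.0501
t 13.95 pos [0.5512 0.0553 0.2148] psi -96.92 w 0.0501 F [ 0.3 -0.4  0. ] | shift [ -0.6  -2.8 141.8] turn 0.08
knob [202.64833278 137.50316628]
knobtop [202.65518461 140.57807979]
foot [202.63442956 131.26332565]
pot [261.79151751 141.68571334]
stapler [275.10219958  95.99099369]
jaw [203.98523233 183.87920515]
```

View pics/p3.png

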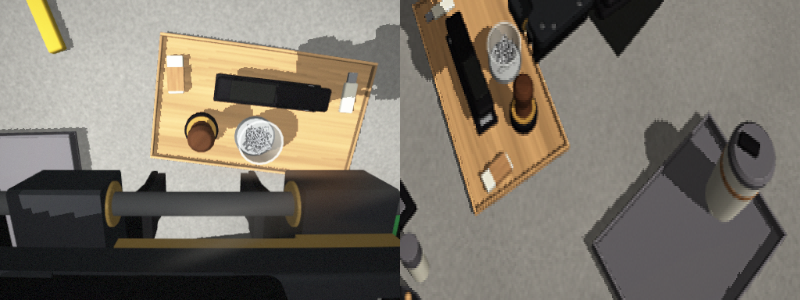

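Wrist: knob at (201,138), pot at (259,140). Scene: the tumbler stands upright in the grey tray. Refining the stamp and pot positions numerically.

```bash
cat > m3.py <<'E'
import sys;sys.argv=["x","w3.pkl"]
from meas import *
h=cv2.cvtColor(a,cv2.COLOR_BGR2HSV);k=1.28
print("pot",edgecirc(259*k,140*k,24*k,.05,.03))
m=((h[...,1]>90)&(h[...,2]<115)&(h[...,2]>20)&((h[...,0]<14)|(h[...,0]>170))).astype(np.uint8)
roi=np.zeros_like(m);cv2.circle(roi,(int(201*k),int(135*k)),24,1,-1);m*=roi
ct=max(cv2.findContours(m,0,1)[0],key=cv2.contourArea);(u,v),r=cv2.minEnclosingCircle(ct);e=cv2.fitEllipse(ct);print("knob px",u,v,r,e)
print("knob",onz(c,u,v,.074),onz(c,*e[0],.074),"R",r*.3/331)
# foot: black disc + ring region, top at z .029
f=((g<40)|((h[...,1]>120)&(h[...,2]>140)&(h[...,0]>17))).astype(np.uint8)
x0,y0=int(201*k)-40,int(130*k)-40
cv2.imwrite("pics/foot.png",cv2.resize(a[y0:y0+80,x0:x0+120],None,fx=6,fy=6,interpolation=cv2.INTER_CUBIC));print(x0,y0)
E
python3 m3.py
```

```text
pot [ 0.5371 -0.0169  0.0296]
knob px 257.251708984375 174.15753173828125 19.431642532348633 ((257.046875, 175.22329711914062), (30.265239715576172, 37.166343688964844), 2.153646469116211)
knob [0.5568404  0.05717477 0.074     ] [0.55585212 0.05748945 0.074     ] R 0.01761176060333713
217 126
```

View pics/foot.png

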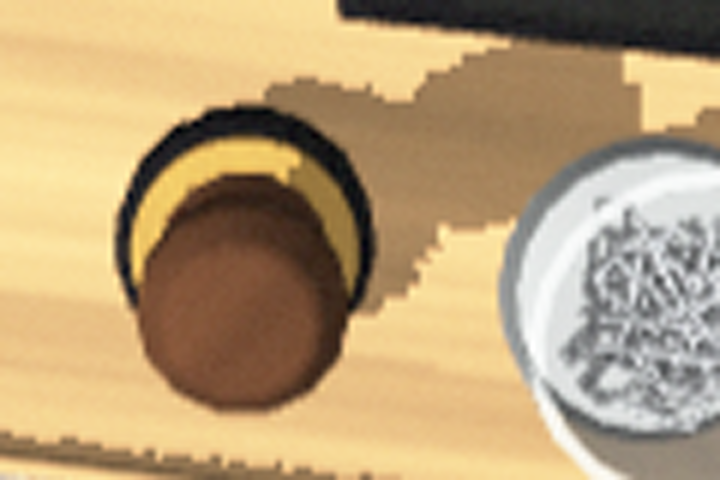

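Run:
```python
from h import *
import pickle
c=pickle.load(open("w3.pkl","rb"))
print(onz(c,257.5,176.8,.070),onz(c,258,165,.029))
to(.5555,.0565,.073,-97)
```

```text
[0.55344874 0.05737649 0.07      ] [0.5574234  0.05656093 0.029     ]
t 14.05 pos [0.5516 0.0549 0.215 ] psi -96.94 w 0.0503 F [ 0.1 -0.1  0.2] | shift [ -2.   -3.7 142. ] turn 0.06
```

```bash
python3 -m pendant '[[[-2.2,-3.7,35],0],[[0,0,40],0],[[0,0,40],0],[[0,0,20],0],[[0,0,6],0],[[0,0,0],0],[[0,0,0],0],[[0,0,0],0]]'
python3 - <<'E'
from h import *
to(.5555,.0567,.073,-97)
E
```

```text
time: 15.05
position: [0.5566, 0.0559, 0.0749]
tool_rot: [-0.663, 0.749, -0.001, 0.001]
ft_force: [0.3, 1.1, 0.1]
grip_width: 0.05
t 15.05 pos [0.5566 0.0559 0.0749] psi -97.01 w 0.05 F [0.3 1.1 0.1] | shift [-0.7  1.2  1.9] turn -0.01
```

```bash
python3 -m pendant '[[[-0.7,1.2,1.9],0],[[0,0,0],0],[[0,0,0],0]]'
python3 -m pendant '[[[0,0,0],0],[[0,0,0],0],[[0,0,0],0],[[0,0,0],0],[[0,0,0],0]]' 25 20
python3 - <<'E'
from h import *
to(.454,.343,.18,-97)
E
```

```text
time: 15.42
position: [0.5547, 0.0567, 0.072]
tool_rot: [-0.663, 0.749, -0.0, 0.0]
ft_force: [0.4, 0.2, 0.0]
grip_width: 0.0504
time: 16.05
position: [0.5548, 0.0567, 0.0719]
tool_rot: [-0.663, 0.749, 0.0, 0.0]
ft_force: [-0.0, 0.1, -0.3]
grip_width: 0.0318
t 16.05 pos [0.5548 0.0567 0.0719] psi -97.02 w 0.0318 F [-0.   0.1 -0.3] | shift [-271.8  135.  -108.1] turn -0.02
```

```bash
python3 -m pendant '[[[0,0,0],0],[[0,0,-3],0],[[0,0,-20],0],[[0,0,-40],0],[[0,0,-45],0],[[0,0,0],0],[[0,0,0],0]]'
python3 - <<'E'
from h import *
to(.454,.343,.18,-97)
s=camera("side");w=camera("scene")
cv2.imwrite("pics/p4.png",np.hstack([cv2.resize(w["pixels"][100:250,150:350],(400,300),interpolation=3),cv2.resize(s["pixels"][60:210,200:400],(400,300),interpolation=3)]))
E
```

```text
time: 16.92
position: [0.554, 0.0567, 0.1796]
tool_rot: [-0.663, 0.749, 0.0, -0.0]
ft_force: [-0.3, -0.7, -1.4]
grip_width: 0.0321
t 16.93 pos [0.554  0.0567 0.1796] psi -97.02 w 0.0321 F [-0.3 -0.7 -1.4] | shift [-271.9  134.2   -0.3] turn -0.02
```

View pics/p4.png

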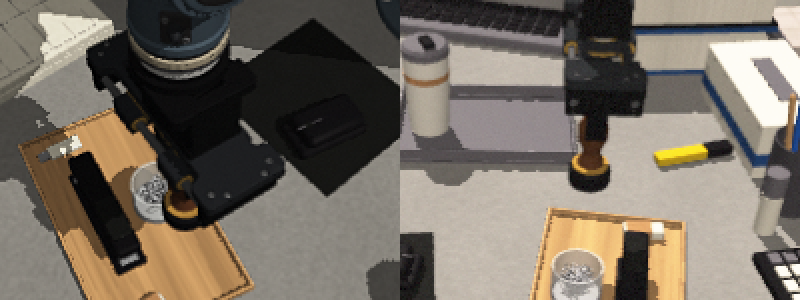

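The stamp is held upright and clear, and the tumbler is standing in the tray.

```bash
python3 -m pendant '[[[-20,10,0],0],[[-40,20,0],0],[[-45,22,0],0],[[-45,22,0],0],[[-45,22,0],0],[[-40,20,0],0],[[-27,13,0],0],[[-10,5,0],0]]'
python3 -m pendant '[[[0,0,30],0],[[0,0,35],0],[[0,0,25],0],[[0,0,11],0],[[0,0,0],0],[[0,0,0],0],[[0,0,0],0]]'
python3 - <<'E'
from h import *
to(.454,.343,.072,-97)
E
```

```text
time: 18.02
position: [0.4534, 0.344, 0.1784]
tool_rot: [-0.663, 0.748, 0.0, -0.002]
ft_force: [-0.0, -0.9, -1.2]
grip_width: 0.0319
time: 18.9
position: [0.4557, 0.3433, 0.08]
tool_rot: [-0.663, 0.749, -0.0, 0.001]
ft_force: [0.4, -0.1, 0.0]
grip_width: 0.0317
t 18.9 pos [0.4557 0.3433 0.08  ] psi -97.01 w 0.0317 F [ 0.4 -0.1  0. ] | shift [0.6 1.7 8. ] turn -0.01
```

```bash
python3 -m pendant '[[[0,0,4],0],[[0,0,2],0],[[0,0,1],0],[[0,0,0],0],[[0,0,0],0]]'
python3 -m pendant '[[[0,0,1],0],[[0,0,0],0],[[0,0,0],0]]'
```

```text
time: 19.52
position: [0.4549, 0.343, 0.072]
tool_rot: [-0.663, 0.749, -0.0, -0.0]
ft_force: [-0.6, 0.1, -0.2]
grip_width: 0.032
time: 19.9
position: [0.455, 0.3433, 0.0718]
tool_rot: [-0.663, 0.749, -0.0, 0.0]
ft_force: [-1.0, 0.0, 5.0]
grip_width: 0.0319
```

Touched down. Release, lift and go to the pot.

```bash
python3 -m pendant '[[[0,0,0],0],[[0,0,0],0],[[0,0,0],0],[[0,0,0],0],[[0,0,-20],0],[[0,0,-45],0],[[0,0,-45],0],[[0,0,0],0]]' 50
python3 - <<'E'
from h import *
to(.5365,-.0175,.18,-97)
E
```

```text
time: 20.9
position: [0.4575, 0.3443, 0.1847]
tool_rot: [-0.663, 0.749, -0.001, 0.004]
ft_force: [-0.6, -1.1, -0.2]
grip_width: 0.05
t 20.9 pos [0.4575 0.3443 0.1847] psi -97.01 w 0.05 F [-0.6 -1.1 -0.2] | shift [ 349.5 -122.5    3.9] turn -0.01
```

```bash
python3 -m pendant '[[[25,-9,0],0],[[50,-18,0],0],[[55,-19,0],0],[[55,-19,0],0],[[55,-19,0],0],[[55,-19,0],0],[[35,-12.5,0],0],[[19,-7,0],0]]' 87
python3 -m pendant '[[[0,0,0],0],[[0,0,0],0],[[0,0,0],0]]'
python3 - <<'E'
from h import *
import pickle
to(.5365,-.0175,.033,-97)
c=camera("wrist");pickle.dump(c,open("w3.pkl","wb"))
u,v=proj(c,(.5365,-.0175,.05));print(u,v)
cv2.imwrite("pics/p5.png",cv2.resize(c["pixels"][40:240,150:450],(600,400),interpolation=3))
import sys;sys.argv=["x","w3.pkl"]
from meas import edgecirc
r=abs(proj(c,(.5365,-.0475,.05))[0]-u);print(r,edgecirc(u,v,r,.05,.03))
E
```

```text
time: 21.9
position: [0.5335, -0.0201, 0.1798]
tool_rot: [-0.662, 0.75, 0.001, -0.001]
ft_force: [0.1, -0.0, -0.5]
grip_width: 0.0868
time: 22.28
position: [0.5334, -0.0167, 0.1808]
tool_rot: [-0.663, 0.748, 0.0, -0.0]
ft_force: [0.1, 0.7, -0.4]
grip_width: 0.0868
t 22.27 pos [ 0.5334 -0.0167  0.1808] psi -96.9 w 0.0868 F [ 0.1  0.7 -0.4] | shift [  0.4  -3.3 147.8] turn 0.1
260.48293070824445 178.62708460431074
32.86120188498961 [ 0.5358 -0.0185  0.0287]
```

View pics/p5.png

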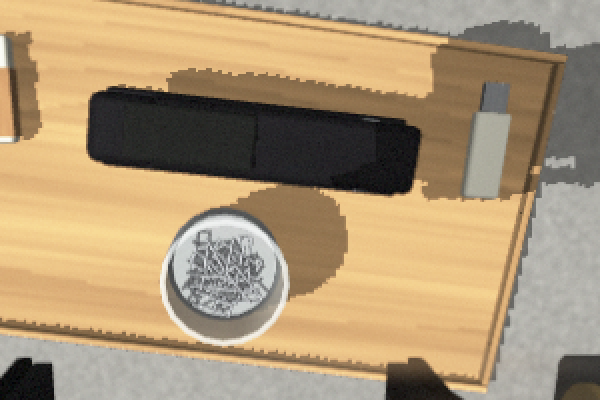

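The pot rim is centred at crop (225,281), about 2 px right and down of the prediction, so the target becomes (0.535, -0.019). The space around it is clear, with the stapler beyond.

```bash
python3 -m pendant '[[[2,-2.4,35],0],[[0,0,45],0],[[0,0,40],0],[[0,0,18],0],[[0,0,5],0],[[0,0,0],0],[[0,0,0],0],[[0,0,0],0]]'
python3 - <<'E'
from h import *
to(.5354,-.019,.033,-97)
E
```

```text
time: 23.32
position: [0.5367, -0.0207, 0.0389]
tool_rot: [-0.663, 0.749, -0.001, 0.001]
ft_force: [-0.1, -0.4, 0.6]
grip_width: 0.087
t 23.32 pos [ 0.5367 -0.0207  0.0389] psi -97.01 w 0.087 F [-0.1 -0.4  0.6] | shift [-1.5  1.5  5.9] turn -0.01
```

```bash
python3 -m pendant '[[[-1.5,1.5,5],0],[[0,0,0],0],[[0,0,0],0],[[0,0,0],0]]'
python3 -m pendant '[[[0,0,0],0],[[0,0,0],0],[[0,0,0],0],[[0,0,0],0],[[0,0,0],0],[[0,0,0],0],[[0,0,0],0]]' 54 15
python3 - <<'E'
from h import *
to(.5335,.334,.14,-97)
E
```

```text
time: 23.82
position: [0.5348, -0.019, 0.0329]
tool_rot: [-0.662, 0.749, -0.0, 0.0]
ft_force: [0.5, -0.7, 0.4]
grip_width: 0.0867
time: 24.7
position: [0.5348, -0.019, 0.033]
tool_rot: [-0.663, 0.749, -0.0, 0.0]
ft_force: [0.5, -0.6, 0.5]
grip_width: 0.0601
t 24.7 pos [ 0.5348 -0.019   0.033 ] psi -97.02 w 0.0601 F [ 0.5 -0.6  0.5] | shift [-350.2   44.4 -107. ] turn -0.02
```

```bash
python3 -m pendant '[[[0,0,-4],0],[[0,0,-25],0],[[0,0,-40],0],[[0,0,-37],0],[[-20,2.5,0],0],[[-45,5.7,0],0],[[-50,6.3,0],0],[[-50,6.3,0],0]]'
python3 -m pendant '[[[-50,6.3,0],0],[[-50,6.3,0],0],[[-45,5.7,0],0],[[-28,4,0],0],[[-12,1.5,0],0],[[0,0,30],0],[[0,0,30],0],[[0,0,0],0]]'
python3 - <<'E'
from h import *
to(.5335,.334,.033,-97)
E
```

```text
time: 25.7
position: [0.534, 0.1487, 0.1391]
tool_rot: [-0.662, 0.749, 0.0, -0.0]
ft_force: [0.1, -0.3, -0.9]
grip_width: 0.0601
time: 26.7
position: [0.531, 0.3321, 0.0766]
tool_rot: [-0.662, 0.749, 0.001, -0.003]
ft_force: [-0.0, -0.4, -1.8]
grip_width: 0.0605
t 26.7 pos [0.531  0.3321 0.0766] psi -97.07 w 0.0605 F [-0.  -0.4 -1.8] | shift [-2.3 -2.5 43.6] turn -0.07
```

```bash
python3 -m pendant '[[[-2,-2.5,20],0],[[0,0,14],0],[[0,0,4],0],[[0,0,0],0],[[0,0,0],0],[[0,0,0],0]]'
python3 -m pendant '[[[0,0,2],0],[[0,0,1],0],[[0,0,0],0],[[0,0,0],0]]'
```

```text
time: 27.45
position: [0.5363, 0.3358, 0.0415]
tool_rot: [-0.663, 0.749, -0.0, 0.001]
ft_force: [0.2, -0.1, -1.2]
grip_width: 0.0602
time: 27.95
position: [0.536, 0.3356, 0.0379]
tool_rot: [-0.663, 0.749, 0.0, -0.0]
ft_force: [0.4, -0.7, -1.4]
grip_width: 0.0604
```

```bash
python3 -m pendant '[[[0,0,2.5],0],[[0,0,1.5],0],[[0,0,0],0],[[0,0,0],0]]'
python3 -m pendant '[[[0,0,0.8],0],[[0,0,0],0],[[0,0,0],0]]'
```

```text
time: 28.45
position: [0.536, 0.3356, 0.034]
tool_rot: [-0.663, 0.749, -0.0, 0.0]
ft_force: [-0.4, -1.3, -1.6]
grip_width: 0.0603
time: 28.82
position: [0.536, 0.3356, 0.0332]
tool_rot: [-0.663, 0.749, -0.0, 0.0]
ft_force: [-0.3, 0.5, -1.5]
grip_width: 0.0605
```

```bash
python3 -m pendant '[[[0,0,0.5],0],[[0,0,0],0],[[0,0,0],0],[[0,0,0],0],[[0,0,0],0],[[0,0,0],0],[[0,0,-20],0],[[0,0,-40],0]]' 87
python3 -m pendant '[[[0,0,-50],0],[[0,0,-30],-10.5],[[0,0,-10],-10.5],[[0,0,0],-10.5],[[0,0,0],-10.5],[[0,0,0],-10.5],[[0,0,0],-10.5],[[0,0,0],-10.5]]' 55
python3 -m pendant '[[[0,0,0],-10.5],[[0,0,0],0],[[0,0,0],0]]'
python3 - <<'E'
from h import *
print(robot.get_obs()["q"].round(2))
to(.592,-.039,.2,-12.8)
E
```

```text
time: 29.82
position: [0.5349, 0.3351, 0.0927]
tool_rot: [-0.662, 0.749, 0.001, -0.002]
ft_force: [0.1, 1.4, -0.6]
grip_width: 0.0867
time: 30.82
position: [0.5361, 0.3357, 0.1843]
tool_rot: [0.98, -0.201, 0.001, -0.0]
ft_force: [0.0, -1.2, -0.7]
grip_width: 0.0554
time: 31.2
position: [0.5361, 0.3357, 0.1835]
tool_rot: [0.993, -0.115, 0.0, -0.0]
ft_force: [0.6, -0.4, -0.3]
grip_width: 0.0547
[0.38 0.58 1.45 0.   1.11 0.61]
t 31.2 pos [0.5361 0.3357 0.1835] psi -13.16 w 0.0547 F [ 0.6 -0.4 -0.3] | shift [139.8 352.1 -16.6] turn -0.36
```

```bash
python3 -m pendant '[[[10,25,-5],-0.4],[[20,50,-5],0],[[22,55,-5],0],[[22,55,-2],0],[[22,55,0],0],[[22,55,0],0],[[16,40,0],0],[[6,17,0],0]]'
python3 -m pendant '[[[0,0,0],0],[[0,0,0],0],[[0,0,0],0]]'
python3 - <<'E'
from h import *
import pickle
to(.592,-.039,.05,-12.8)
c=camera("wrist");s=camera("scene");pickle.dump(c,open("w4.pkl","wb"))
cv2.imwrite("pics/p6.png",np.hstack([cv2.resize(c["pixels"],(400,300)),cv2.resize(s["pixels"][170:370,150:440],(400,300),interpolation=3)]))
a=c["pixels"];g=cv2.cvtColor(a,cv2.COLOR_BGR2GRAY);print(proj(c,(.592,-.039,.055)))
m=(g<45).astype(np.uint8);m=cv2.morphologyEx(m,cv2.MORPH_OPEN,np.ones((3,3)))
n,l,st,ce=cv2.connectedComponentsWithStats(m);u,v=proj(c,(.592,-.039,.055));i=l[int(v),int(u)]
ct=max(cv2.findContours((l==i).astype(np.uint8),0,1)[0],key=cv2.contourArea)[:,0]
P=np.array([onz(c,u,v,.055)[:2] for u,v in ct],np.float32);print(st[i],cv2.minAreaRect(P*1000))
E
```

```text
time: 32.2
position: [0.596, -0.041, 0.2]
tool_rot: [0.994, -0.112, 0.0, 0.0]
ft_force: [0.3, 0.3, -0.3]
grip_width: 0.0552
time: 32.58
position: [0.5952, -0.0367, 0.1997]
tool_rot: [0.994, -0.109, -0.0, -0.0]
ft_force: [-0.4, -0.3, 0.2]
grip_width: 0.0548
t 32.58 pos [ 0.5952 -0.0367  0.1997] psi -12.5 w 0.0548 F [-0.4 -0.3  0.2] | shift [ -2.5   3.  149.7] turn 0.3
(np.float64(256.4372793769827), np.float64(182.03890935782255))
[ 242  104   35  113 3818] ((598.6495361328125, -20.80499267578125), (106.42264556884766, 32.19771194458008), 76.77332305908203)
```

View pics/p6.png

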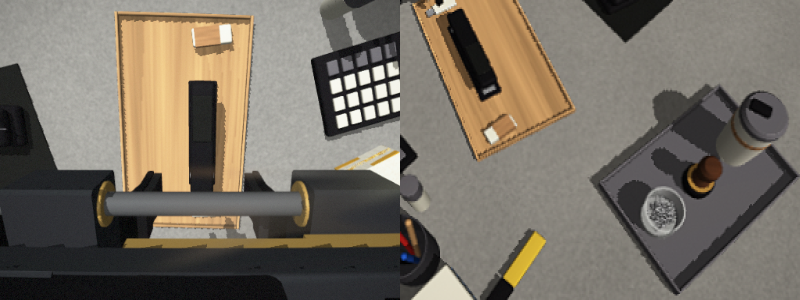

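Scene: tumbler, stamp and pot all stand upright in the grey tray. Wrist: the stapler (203,135) lies lined up with the jaws. I'll refine its centre from the previous picture too.

Run:
```python
from h import *
import pickle
for f in("w2.pkl","w3.pkl"):
    c=pickle.load(open(f,"rb"));g=cv2.cvtColor(c["pixels"],cv2.COLOR_BGR2GRAY)
    for th in(45,60,70):
        m=(g<th).astype(np.uint8);m=cv2.morphologyEx(m,cv2.MORPH_OPEN,np.ones((3,3)))
        n,l,st,ce=cv2.connectedComponentsWithStats(m);u,v=proj(c,(.592,-.039,.055));i=l[int(v),int(u)]
        ct=max(cv2.findContours((l==i).astype(np.uint8),0,1)[0],key=cv2.contourArea)[:,0]
        P=np.array([onz(c,u,v,.056)[:2] for u,v in ct],np.float32);print(f,th,cv2.minAreaRect(P*1000))
c=pickle.load(open("w3.pkl","rb"))
# p5 picks of the ends
for z in(.05,.06):
  A=onz(c,194,105,z);B=onz(c,359.5,119,z);print(A,B,(A+B)/2,np.linalg.norm(A-B))
to(.5935,-.038,.05,-13)
```

```text
w2.pkl 45 ((591.7954711914062, -38.7744140625), (140.4629364013672, 33.537235260009766), 77.23418426513672)
w2.pkl 60 ((591.58984375, -38.524658203125), (141.400390625, 34.185508728027344), 77.0059585571289)
w2.pkl 70 ((591.5079345703125, -38.69988250732422), (141.7785186767578, 34.44707489013672), 77.02639770507812)
w3.pkl 45 ((594.9202880859375, -38.23710632324219), (139.45175170898438, 31.7575626373291), 77.08300018310547)
w3.pkl 60 ((594.9627685546875, -38.276092529296875), (139.9210662841797, 31.867691040039062), 76.95004272460938)
w3.pkl 70 ((594.8291015625, -38.320960998535156), (140.07168579101562, 32.213623046875), 76.98926544189453)
[0.60790949 0.03165926 0.05      ] [ 0.5790257  -0.10955617  0.05      ] [ 0.59346759 -0.03894846  0.05      ] 0.14413907214281424
[0.60768489 0.02975743 0.06      ] [ 0.57978332 -0.10665581  0.06      ] [ 0.5937341  -0.03844919  0.06      ] 0.1392374618472479
t 32.67 pos [ 0.5953 -0.0371  0.1997] psi -12.51 w 0.0549 F [0.5 0.2 0.6] | shift [ -1.6   1.3 149.7] turn 0.49
```

```bash
python3 -m pendant '[[[-1.3,1.3,35],0.5],[[0,0,45],0],[[0,0,40],0],[[0,0,15],0],[[0,0,0],0],[[0,0,0],0],[[0,0,0],0]]'
python3 - <<'E'
from h import *
to(.594,-.0385,.049,-13)
E
```

```text
time: 33.55
position: [0.5952, -0.0397, 0.0663]
tool_rot: [0.993, -0.114, 0.002, 0.0]
ft_force: [0.0, 0.0, -0.3]
grip_width: 0.0549
t 33.55 pos [ 0.5952 -0.0397  0.0663] psi -13.11 w 0.0549 F [ 0.   0.  -0.3] | shift [-1.5 -0.9 17.3] turn -0.11
```

```bash
python3 -m pendant '[[[-1.3,-0.9,12],0],[[0,0,5],0],[[0,0,0],0],[[0,0,0],0]]'
python3 -m pendant '[[[0,0,0],0],[[0,0,0],0],[[0,0,0],0],[[0,0,0],0],[[0,0,0],0],[[0,0,0],0]]' 22 35
python3 - <<'E'
from h import *
to(.51,-.34,.17,-90)
E
```

```text
time: 34.05
position: [0.5929, -0.0384, 0.0475]
tool_rot: [0.993, -0.114, -0.0, -0.0]
ft_force: [-0.0, 0.2, 0.6]
grip_width: 0.0551
time: 34.8
position: [0.5933, -0.0385, 0.0478]
tool_rot: [0.993, -0.114, 0.0, 0.0]
ft_force: [0.9, -0.6, -0.1]
grip_width: 0.0289
t 34.8 pos [ 0.5933 -0.0385  0.0478] psi -13.12 w 0.0289 F [ 0.9 -0.6 -0.1] | shift [ -12.6  312.6 -122.2] turn 76.88
```

```bash
python3 -m pendant '[[[0,0,-4],0],[[0,0,-20],0],[[0,0,-40],0],[[0,0,-50],0],[[0,0,0],10],[[0,0,0],10.5],[[0,0,0],10.5],[[0,0,0],10.5]]'
python3 -m pendant '[[[0,0,0],10.5],[[0,0,0],10.5],[[0,0,0],10.5],[[0,0,0],4],[[0,0,0],0],[[0,0,0],0]]'
python3 - <<'E'
from h import *
import pickle
to(.511,-.342,.17,-90)
c=camera("wrist");s=camera("side");pickle.dump((c,s),open("w5.pkl","wb"))
cv2.imwrite("pics/p7.png",np.hstack([cv2.resize(c["pixels"],(400,300)),cv2.resize(s["pixels"],(400,300),interpolation=3)]))
E
```

```text
time: 35.8
position: [0.5916, -0.038, 0.161]
tool_rot: [0.887, -0.461, -0.001, 0.0]
ft_force: [0.2, -0.7, -3.2]
grip_width: 0.0291
time: 36.55
position: [0.5923, -0.0382, 0.1613]
tool_rot: [-0.707, 0.707, 0.001, -0.0]
ft_force: [-0.1, 0.1, -3.4]
grip_width: 0.029
t 36.55 pos [ 0.5923 -0.0382  0.1613] psi -90.05 w 0.029 F [-0.1  0.1 -3.4] | shift [303.9  81.1  -8.7] turn -0.05
```

View pics/p7.png

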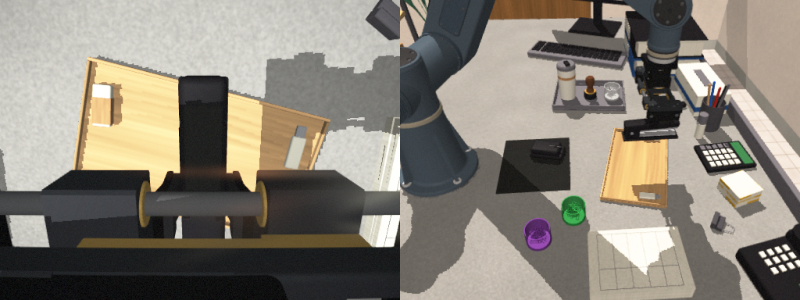

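Wrist: the stapler's black arm (203,120) runs straight along tool y. Side: it hangs level over the emptied wooden tray. Next I measure the forms' top edges in the earlier pictures by line fits.

```bash
cat > forms.py <<'E'
from h import *
import pickle
D=pickle.load(open("d0.pkl","rb"))
V=[("side",D["side"]),("scene",D["scene"]),("w1",pickle.load(open("w1.pkl","rb"))),("w2",pickle.load(open("w2.pkl","rb")))]
cx,cy,hx,hy=.513,-.342,.105,.074
for n,c in V:
    g=cv2.GaussianBlur(cv2.cvtColor(c["pixels"],cv2.COLOR_BGR2GRAY),(3,3),0).astype(np.float32)
    for e,(ax,s,h,L) in {"+x":(0,1,hx,hy),"-x":(0,-1,hx,hy),"+y":(1,1,hy,hx),"-y":(1,-1,hy,hx)}.items():
        Q=[]
        for t in np.linspace(-.85*L,.85*L,40):
            off=np.arange(-.013,.0131,.0005);X=np.zeros((len(off),3));X[:,2]=.03
            X[:,ax]=(cx,cy)[ax]+s*(h+off);X[:,1-ax]=(cx,cy)[1-ax]+t
            p=np.array([proj(c,x) for x in X],np.float32)
            if p.min()<4 or p[:,0].max()>507 or p[:,1].max()>379 : continue
            if n[0]=="w" and p[:,1].max()>212: continue
            v=cv2.remap(g,p[:,:1],p[:,1:],1)[:,0];d=v[:-4]-v[4:];i=d.argmax()
            if d[i]>20: Q.append((t,X[i+2,ax]))
        if len(Q)<8: continue
        Q=np.array(Q);f=np.polyfit(*Q.T,1)
        for _ in range(4):
            r=np.abs(Q[:,1]-np.polyval(f,Q[:,0]));f=np.polyfit(*Q[r<=max(np.median(r)*1.5,.0004)].T,1)
        print(n,e,len(Q),"at",f[1].round(4),"slope deg",np.degrees(np.arctan(f[0]))*(1 if ax else -1))
E
python3 forms.py
```

```text
side +x 40 at 0.6183 slope deg -0.8144237871640324
side -x 40 at 0.4049 slope deg -1.4306277003204202
side +y 40 at -0.2686 slope deg -0.5647605034573671
side -y 12 at -0.4181 slope deg -1.573839375569868
scene +x 40 at 0.6189 slope deg -0.5050219273053843
scene -x 40 at 0.4063 slope deg -1.3252477942011711
scene -y 16 at -0.4187 slope deg -1.1900015473664842
w1 +x 40 at 0.6202 slope deg -0.7608007819989085
w1 +y 9 at -0.2685 slope deg 4.1441828655236334e-14
w2 +x 40 at 0.6193 slope deg -0.6457042746434356
w2 +y 27 at -0.2682 slope deg -0.5426798667223447
w2 -y 25 at -0.4177 slope deg -1.336520173230252
```

Four views agree: the forms' centre is (0.512, -0.343), size 213 x 150 mm and yaw about -0.9°.

```bash
python3 -m pendant '[[[20,6,0],0.85],[[45,12,0],0],[[50,13,0],0],[[50,13,0],0],[[50,13,0],0],[[45,12,0],0],[[30,8,0],0],[[14,4,0],0]]'
python3 -m pendant '[[[0,0,0],0],[[0,0,0],0],[[0,0,0],0]]'
python3 - <<'E'
from h import *
to(.512,-.3433,.0745,-90.9)
E
```

```text
time: 37.65
position: [0.5058, -0.3437, 0.1617]
tool_rot: [-0.7, 0.714, -0.0, -0.0]
ft_force: [0.1, 0.2, -2.8]
grip_width: 0.0295
time: 38.02
position: [0.5074, -0.3395, 0.1616]
tool_rot: [-0.702, 0.712, 0.0, 0.0]
ft_force: [0.6, 0.7, -3.2]
grip_width: 0.0291
t 38.02 pos [ 0.5074 -0.3395  0.1616] psi -90.86 w 0.0291 F [ 0.6  0.7 -3.2] | shift [ 3.8 -4.7 87.1] turn 0.04
```

```bash
python3 -m pendant '[[[3.8,-4.7,20],0],[[0,0,30],0],[[0,0,20],0],[[0,0,6],0],[[0,0,0],0],[[0,0,0],0],[[0,0,0],0]]'
python3 - <<'E'
from h import *
to(.512,-.3433,.0745,-90.9)
E
```

```text
time: 38.9
position: [0.5123, -0.3454, 0.0866]
tool_rot: [-0.701, 0.713, -0.001, 0.0]
ft_force: [-0.4, 0.3, -4.0]
grip_width: 0.029
t 38.9 pos [ 0.5123 -0.3454  0.0866] psi -90.96 w 0.029 F [-0.4  0.3 -4. ] | shift [-2.1  0.3 12.1] turn -0.06
```

```bash
python3 -m pendant '[[[-1.6,0.3,6],0],[[0,0,3],0],[[0,0,1],0],[[0,0,0],0],[[0,0,0],0]]'
python3 -m pendant '[[[0,0,1.2],0],[[0,0,0],0],[[0,0,0],0]]'
```

```text
time: 39.52
position: [0.5115, -0.3434, 0.0757]
tool_rot: [-0.701, 0.713, -0.0, 0.0]
ft_force: [0.4, -0.2, -3.7]
grip_width: 0.029
time: 39.9
position: [0.5115, -0.3433, 0.0745]
tool_rot: [-0.701, 0.713, -0.0, -0.0]
ft_force: [-0.4, 0.7, -3.5]
grip_width: 0.0292
```

```bash
python3 -m pendant '[[[0,0,1],0],[[0,0,0],0],[[0,0,0],0]]'
python3 -m pendant '[[[0,0,0.8],0],[[0,0,0],0],[[0,0,0],0]]'
```

```text
time: 40.28
position: [0.5116, -0.3435, 0.0738]
tool_rot: [-0.701, 0.713, -0.0, 0.0]
ft_force: [0.1, 0.2, -0.2]
grip_width: 0.0293
time: 40.65
position: [0.5117, -0.3436, 0.0737]
tool_rot: [-0.701, 0.713, -0.0, -0.0]
ft_force: [-1.3, 1.0, 4.7]
grip_width: 0.0296
```

```bash
python3 -m pendant '[[[0,0,0],0],[[0,0,0],0],[[0,0,0],0],[[0,0,0],0],[[0,0,-15],0],[[0,0,-40],3],[[0,0,-50],3.1],[[0,0,0],0]]' 55
python3 -m pendant '[[[0,0,0],0],[[0,0,0],0]]'
python3 - <<'E'
from h import *
import pickle
to(.536,.3356,.18,-97)
c=camera("wrist");s=camera("side");z=camera("scene");pickle.dump((c,s,z),open("w6.pkl","wb"))
for n,c in(("wrist",c),("side",s),("scene",z)):
    g=cv2.cvtColor(c["pixels"],cv2.COLOR_BGR2GRAY);m=(g<45).astype(np.uint8);m=cv2.morphologyEx(m,cv2.MORPH_OPEN,np.ones((3,3)))
    k,l,st,ce=cv2.connectedComponentsWithStats(m);u,v=proj(c,(.512,-.343,.084));i=l[int(v),int(u)];print(n,u,v,st[i])
    ct=max(cv2.findContours((l==i).astype(np.uint8),0,1)[0],key=cv2.contourArea)[:,0]
    P=np.array([onz(c,a,b,.082)[:2] for a,b in ct],np.float32);print(cv2.minAreaRect(P*1000))
E
```

```text
time: 41.65
position: [0.5142, -0.3457, 0.1834]
tool_rot: [-0.662, 0.749, -0.006, 0.0]
ft_force: [-0.0, -0.7, -0.4]
grip_width: 0.055
time: 41.9
position: [0.5106, -0.3425, 0.1764]
tool_rot: [-0.662, 0.749, 0.002, -0.0]
ft_force: [-0.3, 0.3, -1.0]
grip_width: 0.055
t 41.9 pos [ 0.5106 -0.3425  0.1764] psi -97.06 w 0.055 F [-0.3  0.3 -1. ] | shift [-676.    58.1   -2.2] turn -0.06
wrist 260.7457683507073 191.00674257749154 [ 233   98   52  118 4648]
((536.4174194335938, -344.78125), (31.509662628173828, 94.36820220947266), 88.99178314208984)
side 306.6362073772172 312.0317192143975 [     0      0    512    384 180323]
((525.7697143554688, 364.34149169921875), (1638.0638427734375, 2149.635009765625), 85.8779525756836)
scene 154.72208030057527 99.31952342325468 [131  87  53  42 880]
((518.4031982421875, -316.75921630859375), (78.06908416748047, 148.51536560058594), 86.30591583251953)
```

The stapler lies on the forms at about -1.0°, on the line y = -0.345. Next, put the pot back.

```bash
python3 -m pendant '[[[-25,2,0],0],[[-50,4,-1],0],[[-55,5,-1],0],[[-55,5,0],0],[[-55,5,0],0],[[-55,5,0],0],[[-55,5,0],0],[[-55,5,0],0]]' 87
python3 -m pendant '[[[-55,5,0],0],[[-55,5,0],0],[[-55,5,0],0],[[-50,4,0],0],[[-35,2,0],0],[[-21,1,0],0],[[0,0,0],0],[[0,0,0],0]]'
python3 - <<'E'
from h import *
to(.536,.3356,.033,-97)
E
```

```text
time: 43.05
position: [0.5242, 0.0661, 0.1795]
tool_rot: [-0.662, 0.749, 0.001, -0.0]
ft_force: [0.1, -0.6, -0.1]
grip_width: 0.0868
time: 44.05
position: [0.5365, 0.3335, 0.1794]
tool_rot: [-0.662, 0.75, -0.0, -0.001]
ft_force: [-0.9, 0.3, -0.8]
grip_width: 0.0873
t 44.05 pos [0.5365 0.3335 0.1794] psi -97.1 w 0.0873 F [-0.9  0.3 -0.8] | shift [ -2.1   0.6 146.4] turn -0.1
```

```bash
python3 -m pendant '[[[-1,0.6,35],0],[[0,0,45],0],[[0,0,35],0],[[0,0,15],0],[[0,0,5],0],[[0,0,0],0],[[0,0,0],0],[[0,0,0],0]]'
python3 - <<'E'
from h import *
to(.536,.3356,.033,-97)
E
```

```text
time: 45.05
position: [0.5372, 0.3361, 0.0458]
tool_rot: [-0.662, 0.749, -0.0, 0.001]
ft_force: [-0.2, -0.2, -0.1]
grip_width: 0.087
t 45.05 pos [0.5372 0.3361 0.0458] psi -97.06 w 0.087 F [-0.2 -0.2 -0.1] | shift [ 0.7  1.1 12.8] turn -0.06
```

```bash
python3 -m pendant '[[[0.5,0.8,8],0],[[0,0,4],0],[[0,0,0],0],[[0,0,0],0],[[0,0,0],0]]'
python3 -m pendant '[[[0,0,0],0],[[0,0,0],0],[[0,0,0],0],[[0,0,0],0],[[0,0,0],0],[[0,0,0],0],[[0,0,0],0]]' 54 15
python3 - <<'E'
from h import *
to(.536,.3356,.033,-97)
E
```

```text
time: 45.68
position: [0.5358, 0.3354, 0.0327]
tool_rot: [-0.662, 0.749, -0.0, 0.0]
ft_force: [-0.2, -0.2, -0.1]
grip_width: 0.0872
time: 46.55
position: [0.5357, 0.3354, 0.0327]
tool_rot: [-0.662, 0.749, -0.0, 0.0]
ft_force: [0.0, -0.2, 0.3]
grip_width: 0.0605
t 46.55 pos [0.5357 0.3354 0.0327] psi -97.06 w 0.0605 F [ 0.  -0.2  0.3] | shift [-0.2 -0.2 -0.3] turn -0.06
```

```bash
python3 -m pendant '[[[0,0,-4],0],[[0,0,-25],0],[[0,0,-45],0],[[0,0,-36],0],[[20,-2.5,0],0],[[45,-5.6,0],0],[[50,-6.3,0],0],[[50,-6.3,0],0]]'
python3 -m pendant '[[[50,-6.3,0],0],[[50,-6.3,0],0],[[45,-5.7,0],0],[[28,-4,0],0],[[12,-1.5,0],0],[[0,0,0],0],[[0,0,0],0],[[0,0,0],0]]'
python3 - <<'E'
from h import *
to(.5345,-.019,.05,-97)
E
```

```text
time: 47.55
position: [0.5342, 0.1666, 0.1411]
tool_rot: [-0.662, 0.749, 0.001, -0.002]
ft_force: [0.7, 0.1, -1.3]
grip_width: 0.0601
time: 48.55
position: [0.5366, -0.0162, 0.1425]
tool_rot: [-0.663, 0.749, 0.0, -0.0]
ft_force: [-0.1, 0.6, -1.6]
grip_width: 0.0606
t 48.55 pos [ 0.5366 -0.0162  0.1425] psi -96.97 w 0.0606 F [-0.1  0.6 -1.6] | shift [ 3.   1.7 92.5] turn 0.03
```

```bash
python3 -m pendant '[[[3,1.7,30],0],[[0,0,40],0],[[0,0,18],0],[[0,0,6],0],[[0,0,0],0],[[0,0,0],0],[[0,0,0],0],[[0,0,0],0]]'
python3 - <<'E'
from h import *
to(.5345,-.019,.0335,-97)
E
```

```text
time: 49.55
position: [0.5351, -0.0203, 0.0492]
tool_rot: [-0.662, 0.749, -0.0, 0.0]
ft_force: [0.5, -0.5, -1.1]
grip_width: 0.0603
t 49.55 pos [ 0.5351 -0.0203  0.0492] psi -97.07 w 0.0603 F [ 0.5 -0.5 -1.1] | shift [-1.2  0.8 15.7] turn -0.07
```

```bash
python3 -m pendant '[[[-1,0.4,7],0],[[0,0,5],0],[[0,0,2],0],[[0,0,0],0],[[0,0,0],0],[[0,0,0],0]]'
python3 - <<'E'
from h import *
to(.5345,-.019,.0335,-97)
E
```

```text
time: 50.3
position: [0.5346, -0.0192, 0.0348]
tool_rot: [-0.662, 0.749, -0.0, 0.0]
ft_force: [-0.4, -1.2, -1.4]
grip_width: 0.0602
t 50.3 pos [ 0.5346 -0.0192  0.0348] psi -97.07 w 0.0602 F [-0.4 -1.2 -1.4] | shift [-0.2  0.2  1.3] turn -0.07
```

```bash
python3 -m pendant '[[[-0.2,0,1.5],0],[[0,0,0.6],0],[[0,0,0],0],[[0,0,0],0]]'
python3 -m pendant '[[[0,0,0],0],[[0,0,0],0],[[0,0,0],0],[[0,0,0],0],[[0,0,-20],0],[[0,0,-45],0],[[0,0,-50],0],[[0,0,-35],0]]' 80
python3 - <<'E'
from h import *
to(.455,.3433,.18,-97)
E
```

```text
time: 50.8
position: [0.5345, -0.0189, 0.0327]
tool_rot: [-0.662, 0.749, 0.0, 0.0]
ft_force: [-1.5, -0.4, 0.7]
grip_width: 0.0606
time: 51.8
position: [0.535, -0.0191, 0.1847]
tool_rot: [-0.662, 0.749, -0.001, 0.001]
ft_force: [0.1, 0.1, -0.2]
grip_width: 0.0801
t 51.8 pos [ 0.535  -0.0191  0.1847] psi -97.06 w 0.0801 F [ 0.1  0.1 -0.2] | shift [-349.8  124.     4.4] turn -0.06
```

```bash
python3 -m pendant '[[[-22,8,0],0],[[-48,17,0],0],[[-55,19.5,0],0],[[-55,19.5,0],0],[[-55,19.5,0],0],[[-52,18.5,0],0],[[-40,14.5,0],0],[[-22,7.5,0],0]]' 50
python3 -m pendant '[[[0,0,0],0],[[0,0,0],0],[[0,0,0],0]]'
python3 - <<'E'
from h import *
to(.455,.3433,.0718,-97)
E
```

```text
time: 52.8
position: [0.4533, 0.3448, 0.1825]
tool_rot: [-0.663, 0.748, 0.0, 0.0]
ft_force: [-0.8, 0.2, -0.9]
grip_width: 0.05
time: 53.18
position: [0.4547, 0.3415, 0.1825]
tool_rot: [-0.662, 0.75, -0.0, -0.0]
ft_force: [0.2, -1.1, 0.1]
grip_width: 0.0499
t 53.17 pos [0.4547 0.3415 0.1825] psi -97.15 w 0.0499 F [ 0.2 -1.1  0.1] | shift [ -1.9  -0.2 110.7] turn -0.15
```

```bash
python3 -m pendant '[[[-1,-0.2,35],0],[[0,0,40],0],[[0,0,22],0],[[0,0,8],0],[[0,0,0],0],[[0,0,0],0],[[0,0,0],0]]'
python3 - <<'E'
from h import *
to(.455,.3433,.0718,-97)
E
```

```text
time: 54.05
position: [0.4554, 0.3439, 0.0786]
tool_rot: [-0.662, 0.749, -0.0, 0.001]
ft_force: [0.7, -0.1, -0.3]
grip_width: 0.0498
t 54.05 pos [0.4554 0.3439 0.0786] psi -97.07 w 0.0498 F [ 0.7 -0.1 -0.3] | shift [0.7 0.3 6.8] turn -0.07
```

```bash
python3 -m pendant '[[[0.4,0.1,6],0],[[0,0,0],0],[[0,0,0],0],[[0,0,0],0]]'
python3 -m pendant '[[[0,0,0],0],[[0,0,0],0],[[0,0,0],0],[[0,0,0],0],[[0,0,0],0],[[0,0,0],0]]' 25 20
python3 - <<'E'
from h import *
to(.455,.3433,.0718,-97)
E
```

```text
time: 54.55
position: [0.4546, 0.3433, 0.0716]
tool_rot: [-0.662, 0.749, -0.0, 0.0]
ft_force: [-0.5, 0.3, -0.2]
grip_width: 0.0501
time: 55.3
position: [0.4546, 0.3432, 0.0716]
tool_rot: [-0.662, 0.749, -0.0, 0.0]
ft_force: [-0.5, 0.7, 0.2]
grip_width: 0.0322
t 55.3 pos [0.4546 0.3432 0.0716] psi -97.07 w 0.0322 F [-0.5  0.7  0.2] | shift [-0.1 -0.4 -0.2] turn -0.07
```

```bash
python3 -m pendant '[[[0,0,-4],0],[[0,0,-30],0],[[0,0,-45],0],[[0,0,-31],0],[[20,-10,0],0],[[40,-20,0],0],[[45,-22,0],0],[[45,-22,0],0]]'
python3 -m pendant '[[[45,-22,0],0],[[40,-20,0],0],[[27,-13,0],0],[[10,-5,0],0],[[0,0,0],0],[[0,0,0],0],[[0,0,0],0]]'
python3 - <<'E'
from h import *
to(.5544,.0567,.085,-97)
E
```

```text
time: 56.3
position: [0.5096, 0.1839, 0.1817]
tool_rot: [-0.662, 0.749, -0.0, -0.0]
ft_force: [0.7, -0.2, -0.6]
grip_width: 0.0323
time: 57.18
position: [0.5535, 0.058, 0.1815]
tool_rot: [-0.663, 0.749, 0.0, -0.0]
ft_force: [0.5, 1.2, -0.3]
grip_width: 0.0319
t 57.17 pos [0.5535 0.058  0.1815] psi -96.97 w 0.0319 F [ 0.5  1.2 -0.3] | shift [ 1.2 -1.1 96.5] turn 0.03
```

```bash
python3 -m pendant '[[[1.2,-1.1,30],0],[[0,0,40],0],[[0,0,20],0],[[0,0,6],0],[[0,0,0],0],[[0,0,0],0],[[0,0,0],0],[[0,0,0],0]]'
python3 - <<'E'
from h import *
to(.5544,.0567,.0718,-97)
E
```

```text
time: 58.18
position: [0.5554, 0.0554, 0.0862]
tool_rot: [-0.662, 0.749, -0.0, 0.0]
ft_force: [0.1, 0.5, -1.2]
grip_width: 0.0323
t 58.17 pos [0.5554 0.0554 0.0862] psi -97.07 w 0.0323 F [ 0.1  0.5 -1.2] | shift [-1.1  1.2 14.4] turn -0.07
```

```bash
python3 -m pendant '[[[-0.9,0.7,7],0],[[0,0,5],0],[[0,0,1],0],[[0,0,0],0],[[0,0,0],0],[[0,0,0],0]]'
python3 - <<'E'
from h import *
to(.5544,.0567,.0718,-97)
E
```

```text
time: 58.92
position: [0.5546, 0.0564, 0.0727]
tool_rot: [-0.662, 0.749, -0.0, 0.0]
ft_force: [-0.0, -0.1, -0.3]
grip_width: 0.032
t 58.92 pos [0.5546 0.0564 0.0727] psi -97.07 w 0.032 F [-0.  -0.1 -0.3] | shift [-0.2  0.2  0.9] turn -0.07
```

```bash
python3 -m pendant '[[[-0.2,0,1],0],[[0,0,0.4],0],[[0,0,0],0],[[0,0,0],0]]'
python3 -m pendant '[[[0,0,0],0],[[0,0,0],0],[[0,0,0],0],[[0,0,0],0],[[0,0,-20],0],[[0,0,-45],0],[[0,0,-50],0],[[0,0,-40],0]]' 55
python3 - <<'E'
from h import *
to(.371,.3517,.225,-97)
E
```

```text
time: 59.42
position: [0.5547, 0.0567, 0.0715]
tool_rot: [-0.662, 0.749, -0.0, 0.0]
ft_force: [-0.6, -0.0, 2.7]
grip_width: 0.0321
time: 60.42
position: [0.5547, 0.0566, 0.2281]
tool_rot: [-0.662, 0.749, -0.001, 0.0]
ft_force: [0.5, 0.2, 0.6]
grip_width: 0.0554
t 60.42 pos [0.5547 0.0566 0.2281] psi -97.07 w 0.0554 F [0.5 0.2 0.6] | shift [-270.2  218.7    2.8] turn -0.07
```

```bash
python3 -m pendant '[[[-20,16,0],0],[[-40,32,0],0],[[-44,36,0],0],[[-44,36,0],0],[[-44,36,0],0],[[-38,31,0],0],[[-27,21.7,0],0],[[-13,10,0],0]]' 87
python3 -m pendant '[[[0,0,0],0],[[0,0,0],0],[[0,0,0],0]]'
python3 - <<'E'
from h import *
to(.371,.3517,.12,-97)
E
```

```text
time: 61.42
position: [0.3694, 0.3527, 0.2261]
tool_rot: [-0.663, 0.749, -0.0, -0.0]
ft_force: [0.4, 0.1, 0.2]
grip_width: 0.0869
time: 61.8
position: [0.3715, 0.3506, 0.2261]
tool_rot: [-0.661, 0.75, -0.0, -0.0]
ft_force: [0.2, -0.9, -0.2]
grip_width: 0.0871
t 61.8 pos [0.3715 0.3506 0.2261] psi -97.17 w 0.0871 F [ 0.2 -0.9 -0.2] | shift [ -1.1   0.6 106.1] turn -0.17
```

```bash
python3 -m pendant '[[[-0.6,0.4,35],0],[[0,0,40],0],[[0,0,25],0],[[0,0,8],0],[[0,0,0],0],[[0,0,0],0],[[0,0,0],0]]'
python3 - <<'E'
from h import *
to(.371,.3517,.106,-97)
E
```

```text
time: 62.68
position: [0.371, 0.3525, 0.1192]
tool_rot: [-0.662, 0.749, -0.0, 0.001]
ft_force: [-0.1, 0.2, -0.0]
grip_width: 0.0869
t 62.67 pos [0.371  0.3525 0.1192] psi -97.07 w 0.0869 F [-0.1  0.2 -0. ] | shift [ 0.8 -0.1 13.2] turn -0.07
```

```bash
python3 -m pendant '[[[0.4,-0.3,8],0],[[0,0,4],0],[[0,0,0],0],[[0,0,0],0],[[0,0,0],0]]'
python3 -m pendant '[[[0,0,0],0],[[0,0,0],0],[[0,0,0],0],[[0,0,0],0],[[0,0,0],0],[[0,0,0],0],[[0,0,0],0]]' 58 20
python3 - <<'E'
from h import *
to(.371,.3517,.106,-97)
E
```

```text
time: 63.3
position: [0.3706, 0.3518, 0.1062]
tool_rot: [-0.662, 0.749, -0.0, 0.0]
ft_force: [-0.0, 0.2, -0.0]
grip_width: 0.087
time: 64.18
position: [0.3706, 0.3516, 0.1062]
tool_rot: [-0.662, 0.749, -0.0, -0.0]
ft_force: [-0.4, -1.0, 1.6]
grip_width: 0.0658
t 64.17 pos [0.3706 0.3516 0.1062] psi -97.06 w 0.0658 F [-0.4 -1.   1.6] | shift [-0.2 -0.4  0.2] turn -0.06
```

```bash
python3 -m pendant '[[[0,0,-4],0],[[0,0,-30],0],[[0,0,-45],0],[[0,0,-33],0],[[20,-9,0],0],[[40,-18,0],0],[[45,-21,0],0],[[45,-21,0],0]]'
python3 -m pendant '[[[45,-21,0],0],[[45,-21,0],0],[[45,-21,0],0],[[45,-21,0],0],[[45,-21,0],0],[[33,-15,0],0],[[15,-6.7,0],0],[[0,0,0],0]]'
python3 -m pendant '[[[0,0,0],0],[[0,0,0],0],[[0,0,0],0]]'
python3 - <<'E'
from h import *
to(.5141,-.0946,.12,-97)
E
```

```text
time: 65.18
position: [0.4206, 0.1933, 0.2181]
tool_rot: [-0.662, 0.749, 0.0, 0.0]
ft_force: [0.7, -0.3, -2.4]
grip_width: 0.0656
time: 66.18
position: [0.5126, -0.0923, 0.2178]
tool_rot: [-0.662, 0.75, 0.001, 0.0]
ft_force: [0.6, 0.6, -1.5]
grip_width: 0.066
time: 66.55
position: [0.5125, -0.0912, 0.2183]
tool_rot: [-0.663, 0.749, 0.0, 0.0]
ft_force: [-0.3, 0.2, -2.7]
grip_width: 0.0658
t 66.55 pos [ 0.5125 -0.0912  0.2183] psi -96.99 w 0.0658 F [-0.3  0.2 -2.7] | shift [ 3.2 -2.  98.3] turn 0.01
```

```bash
python3 -m pendant '[[[3.2,-2,30],0],[[0,0,38],0],[[0,0,22],0],[[0,0,7],0],[[0,0,0],0],[[0,0,0],0],[[0,0,0],0],[[0,0,0],0]]'
python3 - <<'E'
from h import *
to(.5141,-.0946,.1064,-97)
E
```

```text
time: 67.55
position: [0.5147, -0.0957, 0.1218]
tool_rot: [-0.662, 0.749, -0.001, 0.0]
ft_force: [-0.1, 0.3, -4.1]
grip_width: 0.0656
t 67.55 pos [ 0.5147 -0.0957  0.1218] psi -97.06 w 0.0656 F [-0.1  0.3 -4.1] | shift [-1.   0.7 15.4] turn -0.06
```

```bash
python3 -m pendant '[[[-0.9,0.3,8],0],[[0,0,5],0],[[0,0,1],0],[[0,0,0],0],[[0,0,0],0],[[0,0,0],0]]'
python3 - <<'E'
from h import *
to(.5141,-.0946,.1064,-97)
E
```

```text
time: 68.3
position: [0.5143, -0.0947, 0.1073]
tool_rot: [-0.662, 0.749, -0.0, 0.0]
ft_force: [0.6, -0.3, -2.5]
grip_width: 0.066
t 68.3 pos [ 0.5143 -0.0947  0.1073] psi -97.07 w 0.066 F [ 0.6 -0.3 -2.5] | shift [-0.1  0.2  0.9] turn -0.07
```

```bash
python3 -m pendant '[[[0,0,1],0],[[0,0,0.4],0],[[0,0,0],0],[[0,0,0],0]]'
python3 -m pendant '[[[0,0,0],0],[[0,0,0],0],[[0,0,0],0],[[0,0,0],0],[[0,0,-20],0],[[0,0,-45],0],[[0,0,-55],0],[[0,0,-55],0]]' 87
python3 -m pendant '[[[0,0,-50],-10.5],[[0,0,-48],-10.5],[[0,0,0],-0.5],[[0,0,0],0],[[0,0,0],0]]'
python3 - <<'E'
from h import *
to(.4963,-.0549,.3802,-75.51)
E
```

```text
time: 68.8
position: [0.5146, -0.0948, 0.1062]
tool_rot: [-0.662, 0.749, -0.0, 0.0]
ft_force: [0.1, 0.2, 2.5]
grip_width: 0.0659
time: 69.8
position: [0.5138, -0.0945, 0.2822]
tool_rot: [-0.662, 0.749, 0.0, -0.0]
ft_force: [0.8, -1.8, -0.3]
grip_width: 0.087
time: 70.42
position: [0.5132, -0.0943, 0.3769]
tool_rot: [0.79, -0.613, -0.002, 0.001]
ft_force: [0.2, -0.1, -0.3]
grip_width: 0.0869
t 70.42 pos [ 0.5132 -0.0943  0.3769] psi -75.6 w 0.0869 F [ 0.2 -0.1 -0.3] | shift [-42.3   6.6  -3.2] turn -0.09
```

```bash
python3 -m pendant '[[[-21,3.3,-1.6],0],[[-21.3,3.3,-1.6],0],[[0,0,0],0],[[0,0,0],0],[[0,0,0],0],[[0,0,0],0]]'
python3 - <<'E'
from h import *
import pickle
to(.4963,-.0549,.3802,-75.51)
c=camera("wrist");pickle.dump(c,open("w7.pkl","wb"))
o=pickle.load(open("w2.pkl","rb"))
cv2.imwrite("pics/p8.png",np.hstack([cv2.resize(x["pixels"][:240,130:450],(400,300),interpolation=3) for x in(o,c)]))
from scipy.spatial.transform import Rotation
ga,gb=[cv2.cvtColor(x["pixels"],cv2.COLOR_BGR2GRAY) for x in(o,c)]
# patch displacement of each object between the two pictures
for n,P,r in(("tumbler",(.5156,-.0942,.14),28),("pot",(.5354,-.019,.05),23),("stamp",(.5555,.0567,.06),24),("eraser",(.645,.06,.01),16),("usb",(.595,-.155,.01),16)):
    u,v=map(int,proj(o,P))
    if n=="eraser": u,v=int(301*.64),int(58*.64)
    if n=="usb": u,v=int(523*.64),int(178*.64)
    T=ga[v-r:v+r,u-r:u+r];S=gb[v-r-10:v+r+10,u-r-10:u+r+10]
    m=cv2.matchTemplate(S,T,cv2.TM_CCOEFF_NORMED);_,s,_,(i,j)=cv2.minMaxLoc(m)
    def sub(l,k): 
        return k if k in(0,len(l)-1) else k+(l[k-1]-l[k+1])/(2*(l[k-1]-2*l[k]+l[k+1]))
    du=sub(m[j],i)-10;dv=sub(m[:,i],j)-10
    z={"tumbler":.14,"pot":.05,"stamp":.07}.get(n,.01)
    print(n,(u,v),"score",round(s,3),"px",round(du,2),round(dv,2),"world mm",((onz(c,u+du,v+dv,z)-onz(o,u,v,z))[:2]*1000).round(1))
E
```

```text
time: 71.18
position: [0.4974, -0.0557, 0.3819]
tool_rot: [0.79, -0.613, 0.0, 0.0]
ft_force: [-1.0, 0.6, -0.1]
grip_width: 0.0867
t 71.17 pos [ 0.4974 -0.0557  0.3819] psi -75.6 w 0.0867 F [-1.   0.6 -0.1] | shift [-1.1  0.9  1.7] turn -0.09
tumbler (294, 155) score 0.986 px -0.97 0.04 world mm [0.4 0.2]
pot (242, 120) score 0.799 px -0.68 0.31 world mm [0.2 0.2]
stamp (193, 92) score 0.982 px -0.17 0.75 world mm [-0.  -0.5]
eraser (192, 37) score 0.966 px -0.59 1.25 world mm [-0.7 -0.1]
usb (334, 113) score 0.748 px -0.83 0.17 world mm [0.2 0.1]
```

View pics/p8.png

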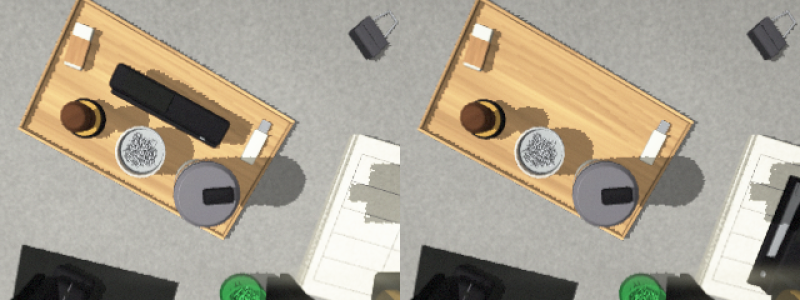

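Before and after match within 1 mm: tumbler, pot and stamp are back, and eraser and USB have not moved. Now the stapler on the forms.

```bash
python3 -m pendant '[[[30,-30,0],0],[[50,-50,0],0],[[50,-50,0],0],[[30,-30,0],0],[[0,0,0],0],[[0,0,0],0],[[0,0,0],0]]'
python3 - <<'E'
from h import *
import pickle
c=camera("wrist");s=camera("side");pickle.dump((c,s),open("w8.pkl","wb"))
for n,x in(("w",c),("s",s)): print(n,np.round([proj(x,p) for p in((.438,-.342,.085),(.586,-.3445,.085),(.407,-.2675,.03),(.617,-.27,.03),(.617,-.418,.03))],0).tolist())
u,v=map(int,proj(s,(.512,-.343,.05)));u=min(max(u,130),380);v=min(v,284)
cv2.imwrite("pics/p9.png",np.hstack([cv2.resize(c["pixels"],(400,300)),cv2.resize(s["pixels"][v-95:v+95,u-127:u+127],(400,300),interpolation=3)]));print(u,v)
E
```

```text
time: 72.1
position: [0.677, -0.1612, 0.3827]
tool_rot: [0.79, -0.612, -0.0, -0.0]
ft_force: [0.3, 0.1, 1.0]
grip_width: 0.0869
w [[331.0, 326.0], [362.0, 244.0], [279.0, 311.0], [315.0, 203.0], [400.0, 224.0]]
s [[261.0, 315.0], [352.0, 309.0], [239.0, 296.0], [353.0, 289.0], [378.0, 369.0]]
304 284
```

View pics/p9.png

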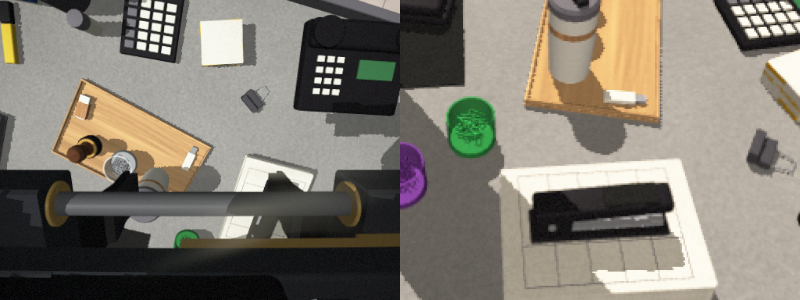

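Side: the stapler stands on its base on the forms, base corners at crop (530,240) and (668,235), parallel to the ruled lines. Check its centre from these.

Run:
```python
from h import *
import pickle
c,s=pickle.load(open("w8.pkl","rb"))
A=onz(s,259.6,341.3,.032);B=onz(s,347.2,337.8,.032);print(A,B,(A+B)/2,np.linalg.norm(A-B),np.degrees(np.arctan2(*(B-A)[1::-1])))
to(.6,-.1,.38)
```

```text
[ 0.43503826 -0.35844497  0.032     ] [ 0.58099636 -0.36446253  0.032     ] [ 0.50801731 -0.36145375  0.032     ] 0.14608209283950704 -2.3608543706194944
t 72.2 pos [ 0.6772 -0.1613  0.383 ] psi -75.53 w 0.0866 F [ 0.5 -0.5 -0.2] | shift [-78.6  59.4   2.9] turn None
```

Run:
```python
from h import *
import pickle
c,s=pickle.load(open("w8.pkl","rb"))
g=cv2.cvtColor(s["pixels"],cv2.COLOR_BGR2GRAY);Q=[]
for u in range(266,344):
    col=g[300:352,u].astype(int);k=np.where(col<50)[0]
    if len(k): 
        v=300+k.max(); Q.append(onz(s,u,v+.5,.030)[:2])
Q=np.array(Q);f=np.polyfit(*Q.T,1)
for _ in range(4):
    r=abs(Q[:,1]-np.polyval(f,Q[:,0]));f=np.polyfit(*Q[r<=1.5*np.median(r)].T,1)
print(len(Q),np.degrees(np.arctan(f[0])),np.polyval(f,.512)+.019)
w=pickle.load(open("w6.pkl","rb"))[0]
```

```text
78 -1.1000192109113247 -0.3412607621459874
```

```bash
python3 -c "
from rig import order
print(order.hand_in())"
```

```text
the job is handed in; nothing more can be done
None
```

The job is done and handed in at about 72 s of the 141 s allowed. The tumbler, stamp and clear clip pot went upright into the grey tray. The stapler then went onto the forms, and the pot, stamp and tumbler went back to their old places.

**Things put back:** comparing wrist pictures from nearly the same pose before and after, the tumbler, pot and stamp are within about 0.5 mm of where they stood. The eraser and USB stick show no shift beyond 0.7 mm, which is measuring noise. The pot and USB matches were weaker (scores 0.80 and 0.75).

**Stapler:** it stands on its base at -1.0° to -1.1°, against about -0.9° for the forms. It is centred to about 2 mm across the forms. Along them, rough pixel picks put it about 4 mm from the middle. Those same picks gave an angle of -2.4°, which disagrees with the two line fits; I trusted the fits.

**Forces:** force readings between moves stayed below about 8 N. The tumbler was gripped at 66 mm rather than the expected 64 mm, probably just touching the lid edge, but it stayed upright and did not slip.

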